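Fetch the watch movement from behind the parts jars

ROBOT

A 7-joint arm with a two-finger parallel gripper is mounted at the origin on the work surface. World frame = base frame: x ahead of the robot, y to its left, z up, the work surface at z = 0. Lengths are in m, angles in rad, forces in N, time in s.
With the tool pointing down it reaches from about 0.425 to 0.925 m from the base axis. Payload 6.8 kg.
Tool frame: the origin (TCP) lies at the very end of the fingers, on their centre line; the grasp point (between the pads) lies 19 mm behind it; z points along the fingers, x is the direction in which the jaws open and shut, and the axes are right-handed (so a half turn about z gives the same grasp; the last joint's range is limited). The gripper opens to 85 mm and grips with 20 to 120 N. Pads are 22 mm wide; open, the fingers measure 114 mm over their backs; the gripper's body (76 mm by 85 mm) begins 54 mm behind the grasp point. The pads swing forward as they close: fully open they stand 13 mm farther back than shut.
Start: joints at [1.237, 0.477, 0.022, 1.555, -0.011, 1.109, -0.083], TCP at [0.151, -0.658, 0.231] pointing down, gripper open.
Joint ranges: [-2.96, 2.96], [-0.34, 2.1], [-1.41, 1.46], [0.24, 2.44], [-1.37, 4.51], [0.17, 1.92], [-2.96, 2.96]. Speed limits (rad/s): [2.39, 2.39, 3.14, 3.14, 3.14, 3.14, 3.14].

INTERFACE

Orientations are given as a rotation vector (axis times angle).
In Python, from bench import * gives the robot as it stands.
- The arm moves only by the tool servo_tool, never from a script. Its argument "increments" is one flat list of numbers, 7 for each row, row after row: the shift along the tool's x, y, z in mm, then the turn, a rotation vector about the tool's x, y, z in rad, then the finger opening in mm, from 0 to 85.4. In form: [tx, ty, tz, wx, wy, wz, fingers, tx, ty, tz, wx, wy, wz, fingers, ...]. A call has exactly 8 rows; each row shifts and turns the commanded pose from where the row before left it, along the tool's axes as they then stand; what a row does not reach is not made up. A row lasts 1/8 s, in which the tool goes at most 62.5 mm and 10.7 degrees, less where a joint would pass 70% of its speed; a pose out of reach is approached as far as the arm can. A call is refused whole if a number of a shift passes 62.5 or a number of a turn 0.188, either way. A call with a gripper value outside its range is refused whole. The fingers move at their own pace and stop on an object; "squeeze" is the grip in N (left out, the last holds). Time passes only in rows, so rows that do not move let the fingers close, or fill a call up. It gives the time, the measured TCP pose, the force and the opening at its end, in the units of the state.
- get_obs(): the state, without advancing time (a new reading comes with each control period).
- grab_frame(name): name is "side" or "top"; returns (picture, depth): 384x512x3 uint8, red, green, blue; 384x512 float32, m along the optical axis (not along the pixel's ray), 0 where there is no reading.
- calibration(name): a dict with "fx", "fy", "cx", "cy" (pixels), "eye" and "orientation" of the camera in the world. Camera axes: x right, y up, looking along -z (the intrinsics and any distortion apply to the point x, -y, -z); pixel columns grow to the right and rows downward; lengths in m; the calibration is good to about 2 mm. A picture is of the moment at which its call begins. calibration takes no time and is no camera call.
- hand_in(): hands the job in, once; it reports no verdict.
The state is a dict: "clock": time; "joints": joint angles; "qvel": joint speeds; "tau": joint torques, N m; "tcp_pos": TCP position; "orientation": TCP orientation; "contact_force": force on the tool from outside, world axes, zero at the start; "moment": the same for the moment, N m; "grip_width": finger opening in m.
Only numpy, scipy, OpenCV 4.12 (cv2) and the standard library are available. Lean on these libraries where they do the work, as an engineer would, in place of code of your own. Each camera call takes 0.05 s, during which the arm holds its last target.

TASK

The open watch movement in its black holder is boxed in behind the three tall parts jars on the aluminium stand. Move all three jars over into the side tray, then set the movement upright on the middle of the assembly block, and then put every jar back, upright and centred on the inlay of its own lid colour. Set things down instead of dropping them, let nothing tip over, and leave the green-lidded tin where it is.

Things in the scene. Friction and masses are not known exactly. Their poses are not given: they have to be found in the camera images.
- jar_red_center (a point): Tall clear parts jar with a red screw lid, a plain cylinder 40 mm in diameter and 90 mm high (the lid is the top 19 mm), about 140 g. The point is its centre, 45 mm above its underside. It starts standing on the red inlay of the stand.
- jar_yellow_center (a point): Tall clear parts jar with a yellow screw lid, a plain cylinder 40 mm in diameter and 90 mm high (the lid is the top 19 mm), about 140 g. The point is its centre, 45 mm above its underside. It starts standing on the yellow inlay of the stand.
- jar_blue_center (a point): Tall clear parts jar with a blue screw lid, a plain cylinder 40 mm in diameter and 90 mm high (the lid is the top 19 mm), about 140 g. The point is its centre, 45 mm above its underside. It starts standing on the blue inlay of the stand.
- movement_center (a point): Open watch movement (brass and steel, red jewels) set in the top of a round black holder; together a cylinder 40 mm in diameter and 26 mm high, about 60 g, gripped by the sides of the holder. The point is its centre, 13 mm above its underside. It starts on the stand behind (beyond, seen from the robot) the row of jars, about 56 mm from their row line, left or right of the middle beside the tin; with the jars there is no room for a gripper's body above it.
- tin_center (a point): Bystander: round aluminium tin with a green lid, 44 mm in diameter, 22 mm high, next to the movement (about 76 mm apart, centre to centre). The point is its centre, 11 mm above its underside. It stays where it is.
- inlay_red: Flat red disc, 58 mm in diameter, flush in the top of the aluminium stand: the home of the red-lidded jar. Origin at its centre, at the stand's top surface (10 mm above the bench). z up; x points across the stand, away from the robot, square to the row of inlays; y runs along the row. The three inlays stand in one row, 68 mm centre to centre, in any order of colours; the stand is a plate 126 mm (x) by 214 mm (y), 10 mm thick.
- inlay_yellow: Flat yellow disc, 58 mm in diameter, flush in the top of the aluminium stand: the home of the yellow-lidded jar. Origin at its centre, at the stand's top surface (10 mm above the bench). z up; x points across the stand, away from the robot, square to the row of inlays; y runs along the row. The three inlays stand in one row, 68 mm centre to centre, in any order of colours; the stand is a plate 126 mm (x) by 214 mm (y), 10 mm thick.
- inlay_blue: Flat blue disc, 58 mm in diameter, flush in the top of the aluminium stand: the home of the blue-lidded jar. Origin at its centre, at the stand's top surface (10 mm above the bench). z up; x points across the stand, away from the robot, square to the row of inlays; y runs along the row. The three inlays stand in one row, 68 mm centre to centre, in any order of colours; the stand is a plate 126 mm (x) by 214 mm (y), 10 mm thick.
- side_tray: Shallow steel tray with a black rubber floor, 230 mm long (along its x), 100 mm wide (its y), rim 14 mm high, walls and floor 3 mm thick; fixed to the bench, on the robot's left or right. Origin at the centre of its underside on the bench. Room for the three jars in a line along its length, 70 mm apart.
- block: Assembly block: dark steel block 90 by 90 mm, 12 mm high, with a white disc (68 mm) and a grey spot (43 mm) marking the middle of its flat top; fixed to the bench on the side away from the tray. Origin at the centre of its underside on the bench.
Not all that is in view belongs to the job. Leave any pink look-alike of the part that bears jar_blue_center alone.

How it is judged:
On the way, in this order (a step that is already met when the one before it is completed fails the run):
1. all three jars stand upright inside the side tray, let go (x of jar_red_center in the frame of side_tray between -0.1 and 0.1 m and y of jar_red_center in the frame of side_tray between -0.035 and 0.035 m and z of each of jar_red_center, jar_yellow_center, jar_blue_center in the frame of side_tray below 0.052 m and angle between each of jar_red_center, jar_yellow_center, jar_blue_center's own z axis and vertical below 0.1 rad and linear speed of each of jar_red, jar_yellow, jar_blue below 0.02 m/s and contact force between the fingers and jar_red below 0.05 N and x of jar_yellow_center in the frame of side_tray between -0.1 and 0.1 m and y of jar_yellow_center in the frame of side_tray between -0.035 and 0.035 m and contact force between the fingers and jar_yellow below 0.05 N and x of jar_blue_center in the frame of side_tray between -0.1 and 0.1 m and y of jar_blue_center in the frame of side_tray between -0.035 and 0.035 m and contact force between the fingers and jar_blue below 0.05 N), for 0.2 s.
2. the movement in its holder stands upright on the middle of the assembly block (centre within 12 mm), let go (horizontal distance between movement_center and block below 0.012 m and z of movement_center in the frame of block between 0.021 and 0.029 m and angle between movement_center's own z axis and vertical below 0.1 rad and linear speed of movement below 0.02 m/s and contact force between the fingers and movement below 0.05 N), for 0.2 s.
At the end, for the whole second after the job is handed in: Each jar stands upright and at rest on the inlay of its own lid colour, centre within 12 mm of the inlay's centre; the movement in its holder stands upright and at rest on the assembly block, centre within 12 mm of the block's centre; the tin is within 15 mm of where it was (horizontal distance between jar_red_center and inlay_red below 0.012 m and z of jar_red_center in the frame of inlay_red between 0.041 and 0.049 m and angle between each of jar_red_center, jar_yellow_center, jar_blue_center, movement_center's own z axis and vertical below 0.1 rad and linear speed of each of jar_red, jar_yellow, jar_blue, movement below 0.02 m/s and horizontal distance between jar_yellow_center and inlay_yellow below 0.012 m and z of jar_yellow_center in the frame of inlay_yellow between 0.041 and 0.049 m and horizontal distance between jar_blue_center and inlay_blue below 0.012 m and z of jar_blue_center in the frame of inlay_blue between 0.041 and 0.049 m and horizontal distance between movement_center and block below 0.012 m and z of movement_center in the frame of block between 0.021 and 0.029 m and distance of tin_center from where it was at the start of the episode below 0.015 m); the robot touches nothing.
It fails at once if the tin is shoved (more than 15 mm) or tipped (distance of tin_center from where it was at the start of the episode above 0.015 m or angle between tin_center's own z axis and vertical above 0.5 rad).
It fails at once if a jar or the movement is tipped over (more than about 45 degrees) (angle between any of jar_red_center, jar_yellow_center, jar_blue_center, movement_center's own z axis and vertical above 0.8 rad).
It fails at once if a jar or the movement is let go in mid-air, some 25 mm or more above its support ((height (world z) of jar_red_center above 0.082 m and contact force between the fingers and jar_red below 0.01 N) or (height (world z) of jar_yellow_center above 0.082 m and contact force between the fingers and jar_yellow below 0.01 N) or (height (world z) of jar_blue_center above 0.082 m and contact force between the fingers and jar_blue below 0.01 N) or (height (world z) of movement_center above 0.05 m and contact force between the fingers and movement below 0.01 N)).
It also fails if it takes over 144 s, if anything falls off the work surface, if the arm or the gripper's body presses on something with over 40 N, if the wrist force passes 120 N, or if a joint passes its speed limit or range.

## Working session

There is one attempt and no reset: what is moved stays moved. The work goes in short steps, Python scripts to look and compute and a tool call to move; the robot and the scene stay as the last step left them, time stands still between calls to the robot, and variables do not carry over. Pictures are saved under pics/ and viewed, and the job is handed in when it is done.

Besides the shell and the picture viewer there is one more tool, called after ">>>" by a JSON object that holds its "fn" and its "kwargs". servo_tool: Moves the arm, as the interface text tells. Its arguments: {"type":"object","properties":{"increments":{"type":"array","items":{"type":"number"}},"squeeze":{"type":"number"}},"required":["increments"]}

```bash
ls; mkdir -p pics; python3 - <<'E'
from bench import *
import cv2
print(get_obs())
for n in ("side","top"):
    p,d=grab_frame(n); cv2.imwrite(f"pics/{n}0.png",p[:,:,::-1]); import numpy as np; np.savez(f"{n}0.npz",p=p,d=d); print(calibration(n))
E
```

```text
pics
{'clock': 0.0, 'joints': array([ 1.2369275 ,  0.47779111,  0.02234347,  1.55643527, -0.01151092,
        1.10932048, -0.08312804]), 'qvel': array([-0.00196991, -0.00094251,  0.00174064,  0.00116998, -0.0014349 ,
        0.00046974,  0.00209163]), 'tau': array([-1.63935107e-03, -5.96456265e+01,  1.60741836e+00, -2.81199056e+01,
        1.24703109e-02,  9.26051434e-03,  1.25069900e-05]), 'tcp_pos': array([ 0.15095695, -0.65729753,  0.23033866]), 'orientation': array([-2.45671208e+00,  1.95644126e+00,  2.36237050e-03]), 'contact_force': array([0.31531205, 0.32815725, 0.42241809]), 'moment': array([-0.01519661,  0.00187949, -0.00143513]), 'grip_width': 0.085648815765733}
{'fx': 444.65736130501665, 'fy': 444.65736130501665, 'cx': 248.9627619419966, 'cy': 193.68761744975757, 'eye': array([0.04730569, 0.75337613, 0.62787513]), 'orientation': array([ 0.33896541, -1.27730959, -2.31775053])}
{'fx': 493.06591859230423, 'fy': 493.06591859230423, 'cx': 261.96583631934175, 'cy': 189.00524417794423, 'eye': array([0.3754477 , 0.00174608, 1.0833217 ]), 'orientation': array([ 0.09654583, -0.10173128, -1.58796784])}
```

View pics/top0.png

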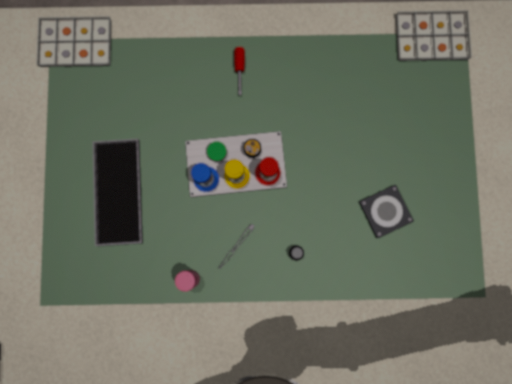

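View pics/side0.png

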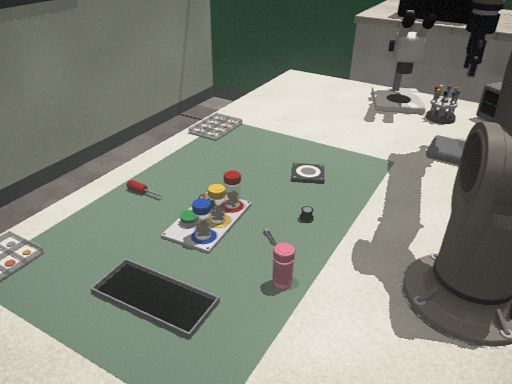

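The top view shows the tray at left (118,192), and the stand with lids blue (203,173), yellow (235,170) and red (269,168). The tin is at (217,151), the movement at (252,147) and the block at right (387,211). The pink decoy is at (186,281). Next I'll measure these.

```bash
cat > h.py <<'E'
import numpy as np, cv2
from scipy.spatial.transform import Rotation as R
from bench import *
def ray(n,uv):
    c=calibration(n); uv=np.atleast_2d(uv)
    d=np.c_[(uv[:,0]-c['cx'])/c['fx'],-(uv[:,1]-c['cy'])/c['fy'],-np.ones(len(uv))]
    return c['eye'],R.from_rotvec(c['orientation']).apply(d)
def plane(n,uv,z):
    e,d=ray(n,uv); return (e+d*((z-e[2])/d[:,2])[:,None])[:,:2]
def pix(n,P):
    c=calibration(n); q=R.from_rotvec(c['orientation']).inv().apply(np.atleast_2d(P)-c['eye'])
    return np.c_[c['cx']-c['fx']*q[:,0]/q[:,2]*1, c['cy']+c['fy']*q[:,1]/q[:,2]]
def cloud(n,d):
    v,u=np.mgrid[:384,:512]; c=calibration(n)
    P=np.c_[((u-c['cx'])/c['fx']*d).ravel(),(-(v-c['cy'])/c['fy']*d).ravel(),-d.ravel()]
    return (R.from_rotvec(c['orientation']).apply(P)+c['eye']).reshape(384,512,3)
E
python3 - <<'E'
from h import *
z=np.load('top0.npz');p,d=z['p'],z['d'];C=cloud('top',d)
hsv=cv2.cvtColor(p,cv2.COLOR_RGB2HSV);H,S,V=cv2.split(hsv)
cv2.imwrite('pics/zoom.png',cv2.resize(p[120:205,175:300,::-1],None,fx=6,fy=6,interpolation=cv2.INTER_CUBIC))
cv2.imwrite('pics/zoomb.png',cv2.resize(p[170:250,340:430,::-1],None,fx=6,fy=6,interpolation=cv2.INTER_CUBIC))
roi=np.zeros(H.shape,bool);roi[125:200,180:292]=1
Z=C[...,2]
# lids by depth
for nm,(u,v) in dict(blue=(203,173),yellow=(235,170),red=(269,168),tin=(217,151),mov=(252,147),block=(387,211),floor=(118,192)).items():
    print(nm,C[v,u].round(4),H[v,u],S[v,u],V[v,u])
hue=dict(blue=(105,130),yellow=(20,32),red=None,green=(55,85))
for nm,h in hue.items():
    m=(S>150)&roi&(V>60)
    m&=((H<6)|(H>174)) if h is None else ((H>=h[0])&(H<=h[1]))
    hi=m&(Z>0.09)
    lo=m&(Z<0.02)
    if nm=='green': hi=m&(Z>0.02)
    for t,mm,zz in (('hi',hi,0.1 if nm!='green' else .032),('lo',lo,.01)):
        if mm.sum()<10: print(nm,t,mm.sum());continue
        vs,us=np.where(mm); cs=max(cv2.findContours(mm.astype(np.uint8),0,1)[0],key=cv2.contourArea)
        (cx,cy),r=cv2.minEnclosingCircle(cs)
        print(nm,t,mm.sum(),'mec',plane('top',(cx,cy),zz)[0].round(4),'r_mm',(r+.5)*1000*(1.083-zz)/493,'mean',plane('top',(us.mean(),vs.mean()),zz)[0].round(4),'medz',np.median(Z[mm]).round(4))
E
```

```text
blue [0.5346 0.1155 0.1009] 108 215 139
yellow [0.5395 0.0509 0.1007] 25 255 162
red [ 0.5426 -0.0178  0.099 ] 1 249 136
tin [0.5933 0.0928 0.0327] 69 209 110
mov [0.6001 0.0168 0.0358] 18 139 130
block [ 0.4575 -0.2747  0.0114] 0 8 101
floor [0.5116 0.3143 0.0034] 8 49 21
blue hi 288 mec [0.5344 0.1209] r_mm 20.584144646449214 mean [0.5349 0.1203] medz 0.1002
blue lo 139 mec [0.5363 0.1191] r_mm 27.07662784352022 mean [0.5296 0.1109] medz 0.0109
yellow hi 300 mec [0.5414 0.0544] r_mm 20.890500714764393 mean [0.5416 0.0538] medz 0.1001
yellow lo 169 mec [0.543  0.0522] r_mm 28.459976140190573 mean [0.533  0.0458] medz 0.0107
red hi 287 mec [ 0.5445 -0.0165] r_mm 20.611397594273935 mean [ 0.5447 -0.0161] medz 0.1003
red lo 120 mec [ 0.5476 -0.0152] r_mm 27.203096838558423 mean [ 0.5374 -0.0124] medz 0.0109
green hi 249 mec [0.5926 0.0948] r_mm 20.285001857285568 mean [0.5932 0.0946] medz 0.0321
green lo 0
```

View pics/zoom.png

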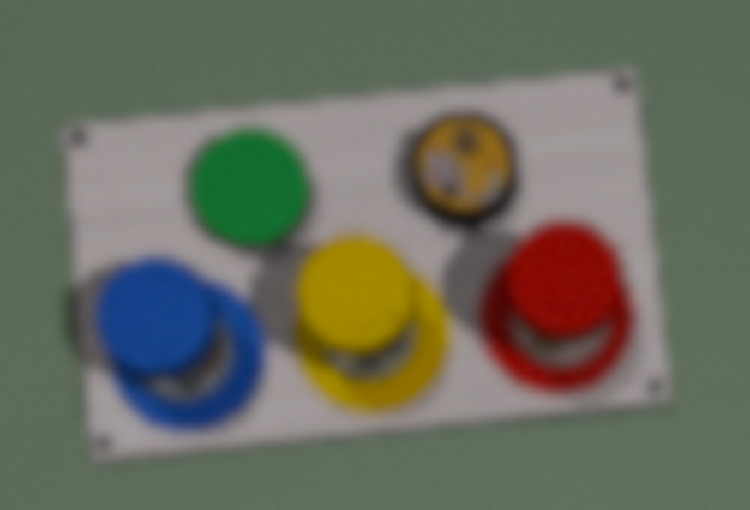

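View pics/zoomb.png

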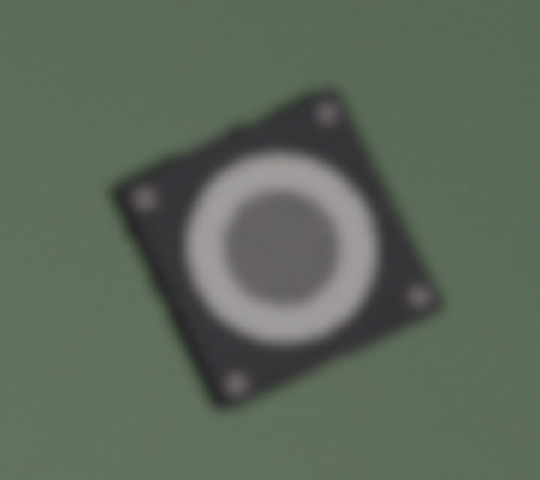

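```bash
python3 - <<'E'
from h import *
z=np.load('top0.npz');p,d=z['p'],z['d'];C=cloud('top',d);Z=C[...,2]
hsv=cv2.cvtColor(p,cv2.COLOR_RGB2HSV);H,S,V=cv2.split(hsv)
def big(m): return max(cv2.findContours(m.astype(np.uint8),0,1)[0],key=cv2.contourArea)
# movement: elevated pixels near
roi=np.zeros(H.shape,bool);roi[130:168,236:270]=1
m=roi&(Z>.025)&(Z<.045)&(V<250); 
vs,us=np.where(m);c=big(m);(x,y),r=cv2.minEnclosingCircle(c);print('mov depth',plane('top',(x,y),.036),r,plane('top',(us.mean(),vs.mean()),.036))
m=roi&(S>80); m&=(H<35); c=big(m);(x,y),r=cv2.minEnclosingCircle(c);print('mov brass',plane('top',(x,y),.036),r, (x,y))
# block
roi=np.zeros(H.shape,bool);roi[185:240,355:418]=1
m=roi&(V>125)&(S<40);c=big(m);(x,y),r=cv2.minEnclosingCircle(c);M=cv2.moments(c);print('disc',plane('top',(x,y),.012),r*1.071/493,plane('top',(M['m10']/M['m00'],M['m01']/M['m00']),.012))
# stand
roi=np.zeros(H.shape,bool);roi[120:205,175:300]=1
m=roi&(V>100)&(S<40)
rows=np.vstack([c[:,0] for c in cv2.findContours(m.astype(np.uint8),0,1)[0] if cv2.contourArea(c)>30]);rc=cv2.minAreaRect(rows.astype(np.float32));b=cv2.boxPoints(rc)
q=plane('top',b,.01);print('stand',q,q.mean(0),np.linalg.norm(np.diff(q,axis=0),axis=1)*1e3)
# tray
roi=np.zeros(H.shape,bool);roi[125:260,80:155]=1
m=roi&(V<70)&~((H>50)&(H<85)&(S>50));c=big(m);rc=cv2.minAreaRect(c);b=cv2.boxPoints(rc);q=plane('top',b,.003);print('floor',q,q.mean(0),np.linalg.norm(np.diff(q,axis=0),axis=1)*1e3)
m=roi&~((H>50)&(H<95)&(S>40));c=big(m);rc=cv2.minAreaRect(c);b=cv2.boxPoints(rc);q=plane('top',b,.014);print('tray',q,q.mean(0),np.linalg.norm(np.diff(q,axis=0),axis=1)*1e3)
# side view lids
z=np.load('side0.npz');p,d=z['p'],z['d'];C=cloud('side',d);Z=C[...,2]
for n,(u,v) in dict(blue=(202,204),yellow=(217,189),red=(232,175),tin=(189,216)).items():
  print(n,C[v,u])
H,S,V=cv2.split(cv2.cvtColor(p,cv2.COLOR_RGB2HSV))
roi=np.zeros(H.shape,bool);roi[160:250,160:260]=1
for nm,h in dict(blue=(105,130),yellow=(20,32),red=(0,6),green=(55,85)).items():
  m=roi&(S>120)&(H>=h[0])&(H<=h[1])&(Z>(.096 if nm!='green' else .029)); zz=.1 if nm!='green' else .032
  vs,us=np.where(m);print(nm,m.sum(),plane('side',(us.mean(),vs.mean()),zz), C[m][:,:2].mean(0))
E
```

```text
mov depth [[0.59807114 0.01787333]] 9.233858108520508 [[0.59828173 0.01794677]]
mov brass [[0.59891452 0.01713765]] 8.579793930053711 (251.8333282470703, 147.5)
disc [[ 0.4579801 -0.2738455]] 0.03349684534401729 [[ 0.4577401  -0.27352416]]
stand [[ 0.62635246  0.17074334]
 [ 0.64477916 -0.05111018]
 [ 0.51197748 -0.06077542]
 [ 0.49422311  0.15775975]] [0.56933305 0.05415437] [222.61744494 133.15293105 219.25519573]
floor [[0.62516081 0.3718848 ]
 [0.6265387  0.27604045]
 [0.40106418 0.26600612]
 [0.39984219 0.35939943]] [0.51315147 0.3183327 ] [ 95.85425849 225.69768546  93.40129726]
tray [[0.63085768 0.37608961]
 [0.63239662 0.26523942]
 [0.39416595 0.25498968]
 [0.39281607 0.36281669]] [0.51255908 0.31478385] [110.86086646 238.45106624 107.8354553 ]
blue [0.53205727 0.12417441 0.09973816]
yellow [0.53864844 0.05768845 0.10009979]
red [ 0.54135711 -0.00915601  0.10271175]
tin [0.58935084 0.10110347 0.03326277]
blue 157 [[0.53438414 0.12474445]] [0.53135436 0.12880901]
yellow 144 [[0.54154951 0.05733815]] [0.53803186 0.06216693]
red 120 [[ 0.54500686 -0.01301702]] [ 0.54507002 -0.01312139]
green 100 [[0.59667932 0.09942198]] [0.59534583 0.10103917]
```

```bash
cat >> h.py <<'E'
def to(x,y,z,yaw_deg=None):
    o=get_obs(); A=R.from_rotvec(o['orientation']); p=o['tcp_pos']
    X=A.apply([1,0,0]); yaw=np.degrees(np.arctan2(X[1],X[0]))
    s=f"t{o['clock']:.2f} tcp {p.round(4)} yaw {yaw:.2f} tilt {np.degrees(np.arccos(-A.apply([0,0,1])[2])):.2f} w{o['grip_width']*1e3:.1f} F{o['contact_force'].round(1)}"
    d=A.inv().apply(np.array([x,y,z])-p)*1e3
    s+=f"\n  shift mm {d.round(1)}"
    if yaw_deg is not None:
        B=R.from_matrix(np.c_[[np.cos(a:=np.radians(yaw_deg)),np.sin(a),0],[np.sin(a),-np.cos(a),0],[0,0,-1]])
        s+=f" turn {(A.inv()*B).as_rotvec().round(3)}"
        s+=f" shift after turn {(B.inv().apply(np.array([x,y,z])-p)*1e3).round(1)}"
    print(s)
E
python3 - <<'E'
from h import *
to(.534,.121,.2,4);to(.534,.121,.2,-176)
E
```

```text
t0.10 tcp [ 0.151  -0.6573  0.2304] yaw -77.06 tilt 0.10 w85.1 F[ 0.1 -0.3  0.2]
  shift mm [-672.8 -547.6   31.5] turn [-1.000e-03  1.000e-03 -1.415e+00] shift after turn [ 436.4 -749.7   30.4]
t0.10 tcp [ 0.151  -0.6573  0.2304] yaw -77.06 tilt 0.10 w85.1 F[ 0.1 -0.3  0.2]
  shift mm [-672.8 -547.6   31.5] turn [2.000e-03 1.000e-03 1.727e+00] shift after turn [-436.4  749.7   30.4]
```

>>> {"fn": "servo_tool", "kwargs": {"increments": [-6,-58,0,0,0,-0.088,85,-6,-58,0,0,0,-0.088,85,-6,-58,0,0,0,-0.088,85,-6,-58,0,0,0,-0.088,85,-6,-58,0,0,0,-0.088,85,-6,-58,0,0,0,-0.088,85,-6,-58,0,0,0,-0.088,85,-6,-58,0,0,0,-0.088,85], "squeeze": 40}}

```text
clock: 1.1
tcp_pos: [0.5196, -0.3845, 0.2308]
orientation: [-2.983, 0.986, 0.001]
contact_force: [0.8, -0.4, -0.0]
grip_width: 0.0849
```

>>> {"fn": "servo_tool", "kwargs": {"increments": [-6,-56,0,0,0,-0.088,85,-6,-56,0,0,0,-0.088,85,-6,-56,0,0,0,-0.088,85,-6,-56,0,0,0,-0.088,85,-6,-56,0,0,0,-0.088,85,-6,-56,0,0,0,-0.088,85,-6,-56,0,0,0,-0.088,85,0,0,0,0,0,0,85]}}

```text
clock: 2.1
tcp_pos: [0.6216, -0.0049, 0.2313]
orientation: [-3.138, 0.023, 0.001]
contact_force: [-0.1, -0.6, 0.8]
grip_width: 0.085
```

```bash
python3 - <<'E'
from h import *
to(.534,.121,.12,4)
E
```

```text
t2.10 tcp [ 0.6216 -0.0049  0.2313] yaw -0.85 tilt 0.19 w85.0 F[-0.1 -0.6  0.8]
  shift mm [ -89.4 -124.2  111.7] turn [-0.003  0.    -0.085] shift after turn [ -78.6 -131.7  111.3]
```

>>> {"fn": "servo_tool", "kwargs": {"increments": [0,0,0,0,0,-0.085,85,-26,-44,20,0,0,0,85,-26,-44,20,0,0,0,85,-26,-44,21,0,0,0,85,0,0,0,0,0,0,85,0,0,0,0,0,0,85,0,0,0,0,0,0,85,0,0,0,0,0,0,85]}}

```text
clock: 3.1
tcp_pos: [0.5372, 0.1139, 0.1705]
orientation: [3.14, 0.091, 0.001]
contact_force: [-0.2, -0.5, -0.3]
grip_width: 0.0848
```

```bash
python3 - <<'E'
from h import *
to(.534,.121,.05,4)
for n in ("side","top"):
    p,d=grab_frame(n); print(n,pix(n,get_obs()['tcp_pos']));
    u,v=pix(n,[.534,.121,.1])[0].astype(int); cr=p[max(0,v-60):v+60,u-80:u+80]
    cv2.imwrite(f"pics/{n}1.png",cv2.resize(cr[:,:,::-1],None,fx=4,fy=4,interpolation=cv2.INTER_CUBIC)); np.savez(f"{n}1.npz",p=p,d=d)
E
```

```text
t3.10 tcp [0.5372 0.1139 0.1705] yaw 3.31 tilt 0.04 w84.8 F[-0.2 -0.5 -0.3]
  shift mm [ -2.9  -7.3 120.5] turn [ 0.    -0.001 -0.012] shift after turn [ -2.7  -7.3 120.5]
side [[201.26254274 172.57272908]]
top [[199.25547867 165.92656814]]
```

View pics/side1.png

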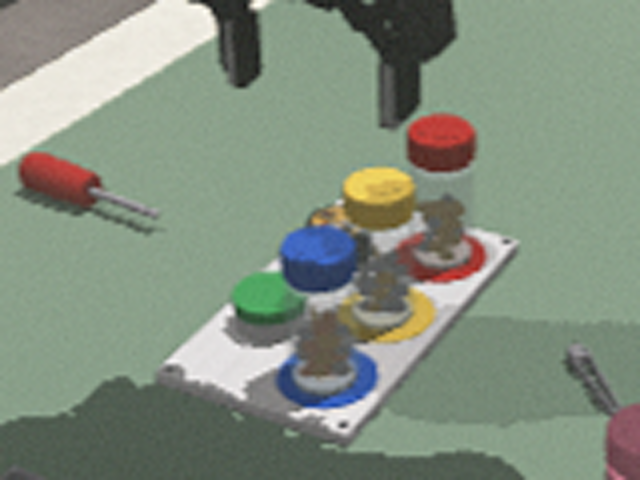

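View pics/top1.png

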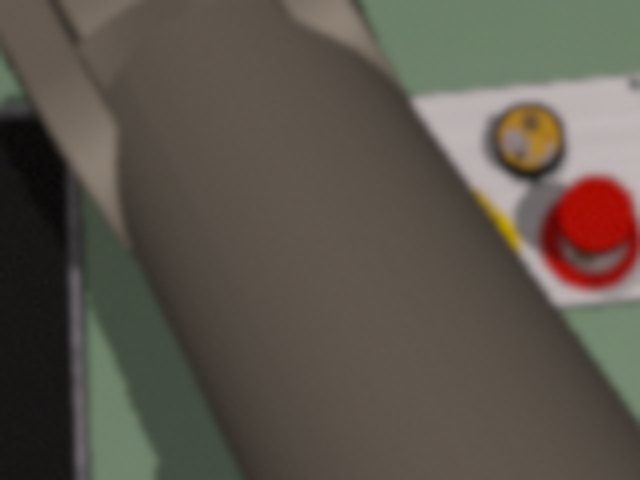

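```bash
python3 - <<'E'
from h import *
u,v=pix('side',[.534,.121,.1])[0].astype(int); print(u,v)
for s in (240,82),(392,125),(319,245): print(s[0]/4+u-80,s[1]/4+v-60)
P=get_obs()['tcp_pos']
for dz in (0,.013): print(pix('side',[P+[.0425,.002,dz],P+[-.0425,-.002,dz]]))
print(pix('side',[[.534,.121,.1],[.534,.125,.1]]))
E
```

```text
202 202
182.0 162.5
220.0 173.25
201.75 203.25
[[184.28410827 167.79195171]
 [218.87797974 177.70771321]]
[[183.85947459 162.34783563]
 [218.70674747 172.13794644]]
[[202.12728061 202.93105902]
 [201.024871   203.81608381]]
```

>>> {"fn": "servo_tool", "kwargs": {"increments": [-3,-7,0,0,0,-0.012,85,0,0,40,0,0,0,85,0,0,40,0,0,0,85,0,0,30,0,0,0,85,0,0,10,0,0,0,85,0,0,0,0,0,0,85,0,0,0,0,0,0,85,0,0,0,0,0,0,85]}}

```text
clock: 4.2
tcp_pos: [0.5339, 0.1221, 0.0515]
orientation: [-3.139, -0.113, -0.003]
contact_force: [-1.4, -0.1, 0.4]
grip_width: 0.0852
```

```bash
python3 - <<'E'
from h import *
to(.534,.121,.05,4)
n="side"
p,d=grab_frame(n)
u,v=pix(n,[.534,.121,.1])[0].astype(int); cr=p[max(0,v-60):v+60,u-80:u+80]
cv2.imwrite(f"pics/{n}2.png",cv2.resize(cr[:,:,::-1],None,fx=4,fy=4,interpolation=cv2.INTER_CUBIC))
E
```

```text
t4.20 tcp [0.5339 0.1221 0.0515] yaw 4.12 tilt 0.12 w85.2 F[-1.4 -0.1  0.4]
  shift mm [0.  1.1 1.5] turn [-0.    -0.002  0.002] shift after turn [0.  1.1 1.5]
```

View pics/side2.png

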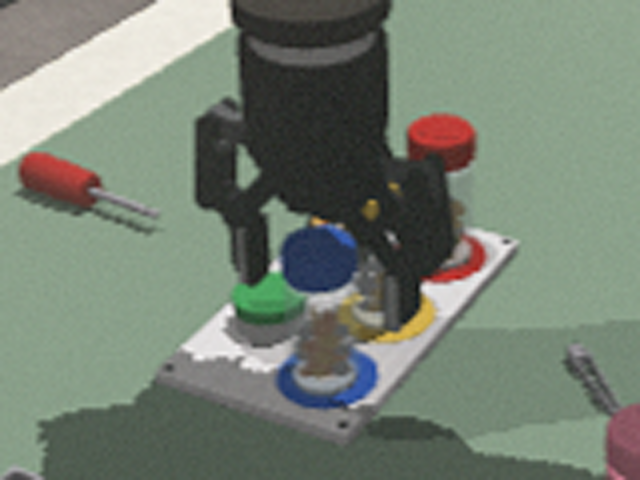

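The side view shows the fingers straddling the blue jar, with the tips above the tin's height. Next I close.

>>> {"fn": "servo_tool", "kwargs": {"increments": [0,0,0,0,0,0,30,0,0,0,0,0,0,30,0,0,0,0,0,0,30,0,0,0,0,0,0,30,0,0,0,0,0,0,30,0,0,0,0,0,0,30,0,0,0,0,0,0,30,0,0,-5,0,0,0,30], "squeeze": 40}}

```text
clock: 5.25
tcp_pos: [0.5322, 0.1216, 0.0548]
orientation: [3.139, 0.113, -0.003]
contact_force: [-0.1, -0.8, -2.2]
grip_width: 0.039
```

```bash
python3 - <<'E'
from h import *
to(.514,.317,.13,4)
E
```

```text
t5.25 tcp [0.5322 0.1216 0.0548] yaw 4.13 tilt 0.10 w39.0 F[-0.1 -0.8 -2.2]
  shift mm [  -4.2 -196.2  -75.3] turn [0.    0.002 0.002] shift after turn [  -4.6 -196.2  -75.2]
```

>>> {"fn": "servo_tool", "kwargs": {"increments": [0,0,-30,0,0,0,30,0,-10,-30,0,0,0,30,-1,-35,0,0,0,0,30,-1,-45,0,0,0,0,30,-1,-45,0,0,0,0,30,-1,-40,0,0,0,0,30,-1,-21,0,0,0,0,30,0,0,0,0,0,0,30]}}

```text
clock: 6.25
tcp_pos: [0.5131, 0.318, 0.115]
orientation: [-3.139, -0.117, 0.001]
contact_force: [-0.3, 0.2, -1.7]
grip_width: 0.039
```

```bash
python3 - <<'E'
from h import *
to(.513,.317,.05,4)
n="side"
p,d=grab_frame(n)
u,v=pix(n,[.514,.317,.0])[0].astype(int); cr=p[max(0,v-100):v+90,max(0,u-100):u+100]
cv2.imwrite(f"pics/{n}3.png",cv2.resize(cr[:,:,::-1],None,fx=3,fy=3,interpolation=cv2.INTER_CUBIC))
E
```

```text
t6.25 tcp [0.5131 0.318  0.115 ] yaw 4.27 tilt 0.05 w39.0 F[-0.3  0.2 -1.7]
  shift mm [-0.1  1.  65. ] turn [-0.     0.001  0.005] shift after turn [-0.2  1.  65. ]
```

View pics/side3.png

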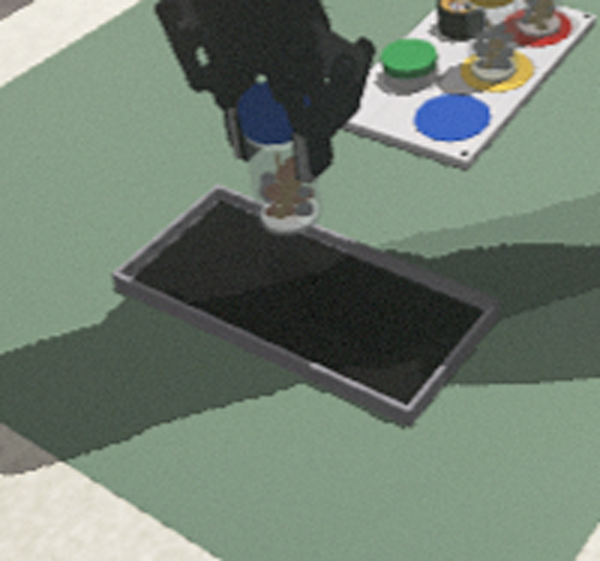

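The jar is held upright above the middle of the tray. I'll lower it.

>>> {"fn": "servo_tool", "kwargs": {"increments": [0,1,25,0,0,0,30,0,0,20,0,0,0,30,0,0,12,0,0,0,30,0,0,6,0,0,0,30,0,0,3,0,0,0,30,0,0,2,0,0,0,30,0,0,2,0,0,0,30,0,0,0,0,0,0,30]}}

```text
clock: 7.3
tcp_pos: [0.5141, 0.3161, 0.0454]
orientation: [-3.14, -0.113, -0.0]
contact_force: [-0.7, -0.2, -0.8]
grip_width: 0.0392
```

>>> {"fn": "servo_tool", "kwargs": {"increments": [0,0,1,0,0,0,30,0,0,0.5,0,0,0,30,0,0,0,0,0,0,30,0,0,0,0,0,0,66,0,0,0,0,0,0,66,0,0,0,0,0,0,66,0,0,0,0,0,0,66,0,0,0,0,0,0,66]}}

```text
clock: 8.3
tcp_pos: [0.5141, 0.316, 0.0438]
orientation: [-3.14, -0.113, -0.0]
contact_force: [0.0, 0.5, 0.3]
grip_width: 0.0663
```

>>> {"fn": "servo_tool", "kwargs": {"increments": [0,0,-20,0,0,0,66,0,0,-40,0,0,0,66,0,0,-40,0,0,0,75,0,40,-20,0,0,0,85,0,60,0,0,0,0,85,0,60,0,0,0,0,85,0,50,0,0,0,0,85,0,0,0,0,0,0,85]}}

```text
clock: 9.3
tcp_pos: [0.5299, 0.1013, 0.1649]
orientation: [3.137, 0.101, 0.001]
contact_force: [0.5, 0.7, 0.8]
grip_width: 0.0852
```

```bash
python3 - <<'E'
from h import *
to(.5415,.0541,.12,4)
n="side"
p,d=grab_frame(n)
u,v=pix(n,[.514,.217,.0])[0].astype(int); cr=p[max(0,v-100):v+100,max(0,u-130):u+130]
cv2.imwrite(f"pics/{n}4.png",cv2.resize(cr[:,:,::-1],None,fx=3,fy=3,interpolation=cv2.INTER_CUBIC))
E
```

```text
t9.30 tcp [0.5299 0.1013 0.1649] yaw 3.68 tilt 0.16 w85.2 F[0.5 0.7 0.8]
  shift mm [ 8.6 47.7 45. ] turn [ 0.003 -0.001 -0.006] shift after turn [ 8.3 47.9 44.9]
```

View pics/side4.png

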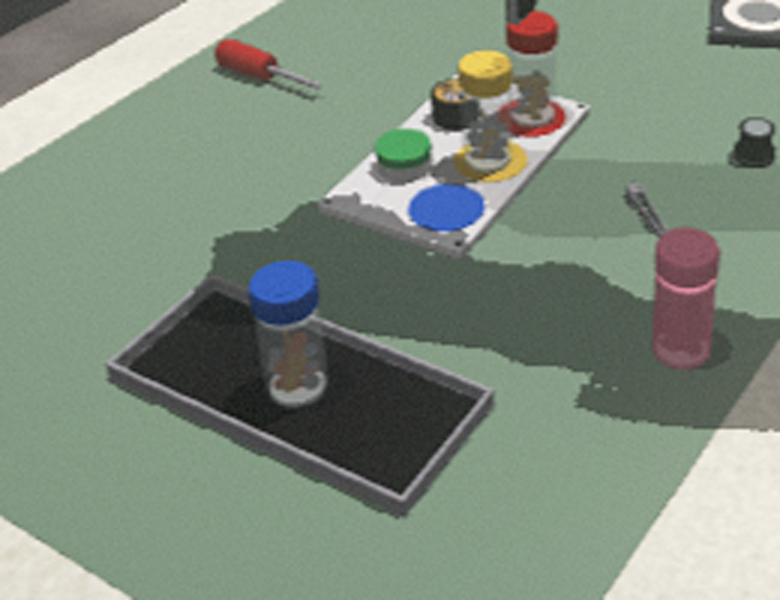

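>>> {"fn": "servo_tool", "kwargs": {"increments": [4,24,0,0,0,-0.006,85,4,24,10,0,0,0,85,0,0,35,0,0,0,85,0,0,40,0,0,0,85,0,0,25,0,0,0,85,0,0,5,0,0,0,85,0,0,0,0,0,0,85,0,0,0,0,0,0,85]}}

```text
clock: 10.35
tcp_pos: [0.5417, 0.06, 0.0502]
orientation: [-3.139, -0.123, -0.004]
contact_force: [0.3, -0.6, 0.3]
grip_width: 0.0849
```

```bash
python3 - <<'E'
from h import *
to(.5415,.0541,.05,4)
E
```

```text
t10.35 tcp [0.5417 0.06   0.0502] yaw 4.49 tilt 0.14 w84.9 F[ 0.3 -0.6  0.3]
  shift mm [-0.7  5.8  0.2] turn [-0.    -0.002  0.009] shift after turn [-0.6  5.8  0.2]
```

>>> {"fn": "servo_tool", "kwargs": {"increments": [0,5,0,0,0,0.008,85,0,0,0,0,0,0,85,0,0,0,0,0,0,30,0,0,0,0,0,0,30,0,0,0,0,0,0,30,0,0,0,0,0,0,30,0,0,0,0,0,0,30,0,0,0,0,0,0,30]}}

```text
clock: 11.35
tcp_pos: [0.5413, 0.0544, 0.049]
orientation: [-3.14, -0.11, -0.001]
contact_force: [-0.3, -0.1, 5.1]
grip_width: 0.0392
```

>>> {"fn": "servo_tool", "kwargs": {"increments": [0,0,0,0,0,0,30,0,0,-10,0,0,0,30,0,0,-30,0,0,0,30,0,-10,-30,0,0,0,30,5,-40,0,0,0,0,30,5,-50,0,0,0,0,30,5,-50,0,0,0,0,30,5,-50,0,0,0,0,30]}}

```text
clock: 12.35
tcp_pos: [0.5467, 0.2563, 0.1188]
orientation: [3.139, 0.109, -0.001]
contact_force: [0.8, -0.4, -1.6]
grip_width: 0.039
```

```bash
python3 - <<'E'
from h import *
to(.588,.321,.044,4)
E
```

```text
t12.35 tcp [0.5467 0.2563 0.1188] yaw 3.99 tilt 0.04 w39.0 F[ 0.8 -0.4 -1.6]
  shift mm [ 45.8 -61.7  74.8] turn [ 0.001  0.001 -0.   ] shift after turn [ 45.7 -61.7  74.8]
```

>>> {"fn": "servo_tool", "kwargs": {"increments": [23,0,0,0,0,0,30,23,0,0,0,0,0,30,0,-31,0,0,0,0,30,0,-31,0,0,0,0,30,0,0,30,0,0,0,30,0,0,25,0,0,0,30,0,0,10,0,0,0,30,0,0,0,0,0,0,30]}}

```text
clock: 13.35
tcp_pos: [0.5882, 0.3199, 0.0533]
orientation: [3.139, 0.11, -0.002]
contact_force: [-0.3, -0.4, -1.6]
grip_width: 0.0393
```

```bash
python3 - <<'E'
from h import *
to(.588,.321,.042,4)
E
```

```text
t13.35 tcp [0.5882 0.3199 0.0533] yaw 4.00 tilt 0.08 w39.3 F[-0.3 -0.4 -1.6]
  shift mm [-0.1 -1.2 11.3] turn [0.001 0.001 0.   ] shift after turn [-0.2 -1.2 11.3]
```

>>> {"fn": "servo_tool", "kwargs": {"increments": [0,-1,5,0,0,0,30,0,0,3,0,0,0,30,0,0,2,0,0,0,30,0,0,1,0,0,0,30,0,0,0,0,0,0,30,0,0,0.5,0,0,0,30,0,0,0,0,0,0,62,0,0,0,0,0,0,62]}}

```text
clock: 14.35
tcp_pos: [0.5888, 0.3214, 0.0426]
orientation: [-3.139, -0.11, -0.001]
contact_force: [0.5, -0.1, 0.5]
grip_width: 0.062
```

>>> {"fn": "servo_tool", "kwargs": {"increments": [0,0,0,0,0,0,62,0,0,0,0,0,0,62,0,0,0,0,0,0,62,0,0,-20,0,0,0,62,0,0,-40,0,0,0,62,0,0,-40,0,0,0,75,0,40,-20,0,0,0,85,0,60,0,0,0,0,85]}}

```text
clock: 15.35
tcp_pos: [0.5963, 0.224, 0.1663]
orientation: [-3.136, -0.117, -0.008]
contact_force: [1.5, -0.8, -0.3]
grip_width: 0.0851
```

>>> {"fn": "servo_tool", "kwargs": {"increments": [0,60,0,0,0,0,85,0,60,0,0,0,0,85,0,60,0,0,0,0,85,0,40,0,0,0,0,85,-8,0,0,0,0,0,85,-8,0,0,0,0,0,85,0,0,0,0,0,0,85,0,0,0,0,0,0,85]}}

```text
clock: 16.35
tcp_pos: [0.5951, 0.0024, 0.1627]
orientation: [-3.139, -0.113, -0.001]
contact_force: [0.0, -0.3, -0.5]
grip_width: 0.085
```

```bash
python3 - <<'E'
from h import *
to(.5446,-.0155,.05,4)
n="side"
p,d=grab_frame(n)
u,v=pix(n,[.514,.217,.0])[0].astype(int); cr=p[max(0,v-100):v+100,max(0,u-130):u+130]
cv2.imwrite(f"pics/{n}5.png",cv2.resize(cr[:,:,::-1],None,fx=3,fy=3,interpolation=cv2.INTER_CUBIC))
E
```

```text
t16.35 tcp [0.5951 0.0024 0.1627] yaw 4.14 tilt 0.04 w85.0 F[ 0.  -0.3 -0.5]
  shift mm [-51.7  14.2 112.7] turn [-0.    -0.001  0.002] shift after turn [-51.6  14.3 112.7]
```

View pics/side5.png

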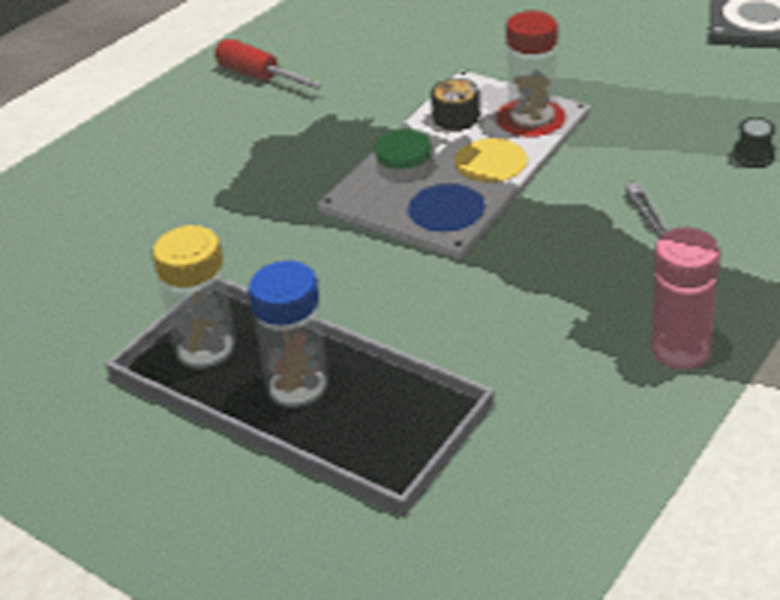

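Yellow and blue both stand in the tray. Red is next.

>>> {"fn": "servo_tool", "kwargs": {"increments": [-26,7,0,0,0,0,85,-25,7,0,0,0,0,85,0,0,20,0,0,0,85,0,0,35,0,0,0,85,0,0,35,0,0,0,85,0,0,18,0,0,0,85,0,0,4,0,0,0,85,0,0,0,0,0,0,85]}}

```text
clock: 17.4
tcp_pos: [0.5458, -0.0163, 0.051]
orientation: [-3.14, -0.11, -0.002]
contact_force: [0.3, -0.5, 0.4]
grip_width: 0.0851
```

```bash
python3 - <<'E'
from h import *
to(.5446,-.0155,.05,4)
E
```

```text
t17.40 tcp [ 0.5458 -0.0163  0.051 ] yaw 4.02 tilt 0.06 w85.1 F[ 0.3 -0.5  0.4]
  shift mm [-1.1 -0.9  1. ] turn [-0.    -0.001  0.   ] shift after turn [-1.1 -0.9  1. ]
```

>>> {"fn": "servo_tool", "kwargs": {"increments": [-1,-1,1,0,0,0,30,0,0,0,0,0,0,30,0,0,0,0,0,0,30,0,0,0,0,0,0,30,0,0,0,0,0,0,30,0,0,0,0,0,0,30,0,0,-10,0,0,0,30,0,0,-30,0,0,0,30]}}

```text
clock: 18.4
tcp_pos: [0.5425, -0.0158, 0.0887]
orientation: [-3.139, -0.11, 0.006]
contact_force: [-0.0, 1.2, 0.1]
grip_width: 0.0391
```

>>> {"fn": "servo_tool", "kwargs": {"increments": [-12,-20,-30,0,0,0,30,-20,-45,0,0,0,0,30,-20,-50,0,0,0,0,30,-20,-50,0,0,0,0,30,-12,-50,0,0,0,0,30,0,-50,0,0,0,0,30,0,-50,0,0,0,0,30,0,0,0,0,0,0,30]}}

```text
clock: 19.4
tcp_pos: [0.4368, 0.2978, 0.1202]
orientation: [-3.136, -0.12, -0.001]
contact_force: [0.1, -0.7, -1.0]
grip_width: 0.0395
```

```bash
python3 - <<'E'
from h import *
to(.438,.313,.043,4)
E
```

```text
t19.40 tcp [0.4368 0.2978 0.1202] yaw 4.40 tilt 0.21 w39.5 F[ 0.1 -0.7 -1. ]
  shift mm [  2.3 -14.8  77.2] turn [-0.004 -0.001  0.007] shift after turn [  2.3 -15.1  77.2]
```

>>> {"fn": "servo_tool", "kwargs": {"increments": [2,-15,0,0,0,0.006,30,0,0,25,0,0,0,30,0,0,25,0,0,0,30,0,0,15,0,0,0,30,0,0,7,0,0,0,30,0,0,3,0,0,0,30,0,0,1,0,0,0,30,0,0,0,0,0,0,30]}}

```text
clock: 20.4
tcp_pos: [0.4395, 0.308, 0.0438]
orientation: [-3.14, -0.1, -0.001]
contact_force: [-0.3, -0.2, -1.7]
grip_width: 0.0388
```

```bash
python3 - <<'E'
from h import *
to(.438,.313,.043,4)
E
```

```text
t20.40 tcp [0.4395 0.308  0.0438] yaw 3.66 tilt 0.05 w38.8 F[-0.3 -0.2 -1.7]
  shift mm [-1.1 -5.1  0.8] turn [-0.    -0.001 -0.006] shift after turn [-1.1 -5.1  0.8]
```

>>> {"fn": "servo_tool", "kwargs": {"increments": [0,-4,0,0,0,0,30,0,0,0,0,0,0,30,0,0,1,0,0,0,30,0,0,0.5,0,0,0,30,0,0,0,0,0,0,30,0,0,0,0,0,0,62,0,0,0,0,0,0,62,0,0,0,0,0,0,62]}}

```text
clock: 21.4
tcp_pos: [0.4388, 0.3118, 0.0417]
orientation: [3.14, 0.101, -0.0]
contact_force: [-1.3, -0.0, 2.4]
grip_width: 0.0616
```

>>> {"fn": "servo_tool", "kwargs": {"increments": [0,0,0,0,0,0,62,0,0,0,0,0,0,62,0,0,-20,0,0,0,62,0,0,-40,0,0,0,62,0,0,-40,0,0,0,75,0,40,-10,0,0,0,85,12,60,0,0,0,0,85,12,60,0,0,0,0,85]}}

```text
clock: 22.4
tcp_pos: [0.4737, 0.1523, 0.1535]
orientation: [-3.14, -0.102, -0.004]
contact_force: [1.0, 0.2, -0.8]
grip_width: 0.0849
```

>>> {"fn": "servo_tool", "kwargs": {"increments": [0,60,0,0,0,0,85,0,60,0,0,0,0,85,0,60,0,0,0,0,85,0,60,0,0,0,0,85,0,60,0,0,0,0,85,0,40,0,0,0,0,85,0,0,0,0,0,0,85,0,0,0,0,0,0,85]}}

```text
clock: 23.4
tcp_pos: [0.495, -0.1849, 0.1526]
orientation: [-3.14, -0.101, -0.001]
contact_force: [-0.7, 0.9, 0.2]
grip_width: 0.0847
```

```bash
python3 - <<'E'
from h import *
to(.598,.0177,.1,4)
for n in ("side","top"):
    p,d=grab_frame(n); cv2.imwrite(f"pics/{n}6.png",p[:,:,::-1]); np.savez(f"{n}6.npz",p=p,d=d)
E
```

```text
t23.40 tcp [ 0.495  -0.1849  0.1526] yaw 3.69 tilt 0.05 w84.7 F[-0.7  0.9  0.2]
  shift mm [ 115.8 -195.5   52.7] turn [-0.    -0.001 -0.005] shift after turn [ 116.9 -194.9   52.6]
```

View pics/side6.png

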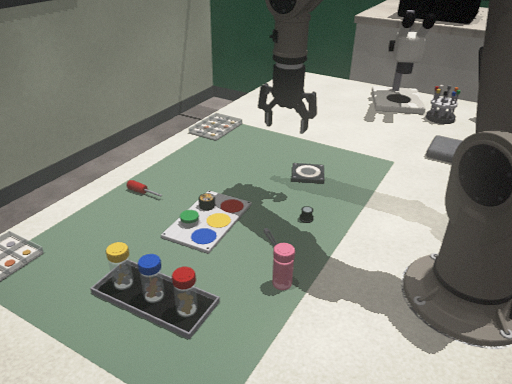

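View pics/top6.png

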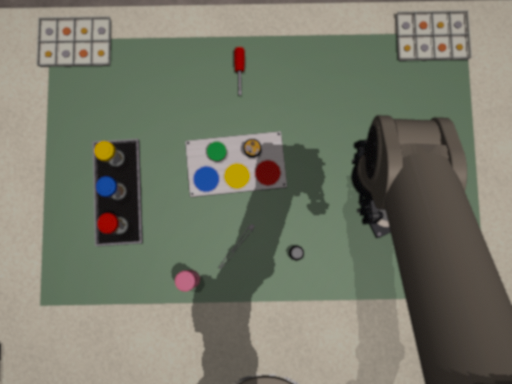

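All three jars stand in the tray, and the inlays are exposed at about (206,179), (237,176) and (268,173). I'll measure the inlays and recheck the movement and jars.

```bash
cat > meas.py <<'E'
from h import *
def run(f):
    z=np.load(f'top{f}.npz');p,d=z['p'],z['d'];C=cloud('top',d);Z=C[...,2]
    H,S,V=cv2.split(cv2.cvtColor(p,cv2.COLOR_RGB2HSV))
    hue=dict(blue=(105,130),yellow=(20,32),red=(0,6))
    for side,cols,rows in (('tray',(80,155),(130,250)),('stand',(180,292),(130,200))):
        roi=np.zeros(H.shape,bool);roi[rows[0]:rows[1],cols[0]:cols[1]]=1
        for nm,h in hue.items():
            m=roi&(S>150)&(H>=h[0])&(H<=h[1])&(V>50)
            m&=(Z>.085) if side=='tray' else (Z<.02)
            if m.sum()<30: continue
            zz=.093 if side=='tray' else .01
            c=max(cv2.findContours(m.astype(np.uint8),0,1)[0],key=cv2.contourArea)
            (x,y),r=cv2.minEnclosingCircle(c);M=cv2.moments(c)
            print(side,nm,m.sum(),plane('top',(x,y),zz)[0].round(4),plane('top',(M['m10']/M['m00'],M['m01']/M['m00']),zz)[0].round(4),'r',((r+.5)*(1.083-zz)/493).round(4))
    roi=np.zeros(H.shape,bool);roi[130:168,232:270]=1
    m=roi&(Z>.022)&(Z<.045);vs,us=np.where(m)
    c=max(cv2.findContours(m.astype(np.uint8),0,1)[0],key=cv2.contourArea);(x,y),r=cv2.minEnclosingCircle(c)
    print('mov',plane('top',(x,y),.036),plane('top',(us.mean(),vs.mean()),.036),m.sum())
if __name__=='__main__':
    import sys;run(sys.argv[1])
E
python3 meas.py 6
python3 - <<'E'
from h import *
z=np.load('side6.npz');p,d=z['p'],z['d'];H,S,V=cv2.split(cv2.cvtColor(p,cv2.COLOR_RGB2HSV))
roi=np.zeros(H.shape,bool);roi[195:250,160:260]=1
for nm,h in dict(blue=(105,130),yellow=(20,32),red=(0,6)).items():
  m=roi&(S>120)&(H>=h[0])&(H<=h[1]); 
  c=max(cv2.findContours(m.astype(np.uint8),0,1)[0],key=cv2.contourArea)
  e=cv2.fitEllipse(c); print(nm,e[0],plane('side',e[0],.01))
E
```

```text
blue (203.3115234375, 235.89976501464844) [[0.53611257 0.12069553]]
yellow (218.07313537597656, 220.0089569091797) [[0.54204468 0.05279029]]
red (231.495361328125, 205.65806579589844) [[ 0.54776479 -0.01501252]]Traceback (most recent call last):
  File "meas.py", line 21, in <module>
    import sys;run(sys.argv[1])
               ~~~^^^^^^^^^^^^^
  File "meas.py", line 15, in run
    print(side,nm,m.sum(),plane('top',(x,y),zz)[0].round(4),plane('top',(M['m10']/M['m00'],M['m01']/M['m00']),zz)[0].round(4),'r',((r+.5)*(1.083-zz)/493).round(4))
                                                                                                                                  ^^^^^^^^^^^^^^^^^^^^^^^^^^^^^
AttributeError: 'float' object has no attribute 'round'
```

```bash
sed -i "s/((r+.5)\*(1.083-zz)\/493).round(4)/round((r+.5)*(1.083-zz)\/493,4)/" meas.py; python3 meas.py 6
```

```text
tray blue 312 [0.512  0.3139] [0.5121 0.3141] r 0.0213
tray yellow 309 [0.5861 0.3192] [0.5864 0.3191] r 0.0213
tray red 330 [0.4373 0.3093] [0.4373 0.3096] r 0.0221
stand blue 438 [0.5366 0.1198] [0.5368 0.1199] r 0.027
stand yellow 470 [0.5428 0.052 ] [0.5424 0.0521] r 0.028
stand red 450 [ 0.5479 -0.0158] [ 0.548  -0.0158] r 0.0272
mov [[0.59782624 0.01787748]] [[0.5979905  0.01795854]] 271
```

>>> {"fn": "servo_tool", "kwargs": {"increments": [24,-39,0,0,0,0,85,24,-39,0,0,0,0,85,24,-39,0,0,0,0,85,24,-39,0,0,0,0,85,22,-40,20,0,0,-0.005,85,0,0,30,0,0,0,85,0,0,0,0,0,0,85,0,0,0,0,0,0,85]}}

```text
clock: 24.5
tcp_pos: [0.6002, 0.0176, 0.1028]
orientation: [3.14, 0.109, 0.001]
contact_force: [0.2, -0.7, 0.5]
grip_width: 0.0851
```

```bash
python3 - <<'E'
from h import *
to(.599,.019,.014,4)
E
```

```text
t24.50 tcp [0.6002 0.0176 0.1028] yaw 3.96 tilt 0.04 w85.1 F[ 0.2 -0.7  0.5]
  shift mm [-1.1 -1.5 88.8] turn [ 0.    -0.001 -0.001] shift after turn [-1.1 -1.5 88.8]
```

>>> {"fn": "servo_tool", "kwargs": {"increments": [-1,-1,20,0,0,0,85,0,0,25,0,0,0,85,0,0,20,0,0,0,70,0,0,14,0,0,0,60,0,0,7,0,0,0,55,0,0,0,0,0,0,55,0,0,0,0,0,0,55,0,0,0,0,0,0,55]}}

```text
clock: 25.5
tcp_pos: [0.5994, 0.0185, 0.0165]
orientation: [-3.14, -0.108, -0.002]
contact_force: [0.2, -0.3, -0.3]
grip_width: 0.0546
```

```bash
python3 - <<'E'
from h import *
to(.599,.019,.014,4)
n="side"
p,d=grab_frame(n)
u,v=pix(n,[.58,.03,.02])[0].astype(int); cr=p[v-40:v+35,u-50:u+50]
cv2.imwrite(f"pics/{n}7.png",cv2.resize(cr[:,:,::-1],None,fx=7,fy=7,interpolation=cv2.INTER_CUBIC))
E
```

```text
t25.50 tcp [0.5994 0.0185 0.0165] yaw 3.95 tilt 0.07 w54.6 F[ 0.2 -0.3 -0.3]
  shift mm [-0.4 -0.6  2.5] turn [ 0.    -0.001 -0.001] shift after turn [-0.4 -0.6  2.5]
```

View pics/side7.png

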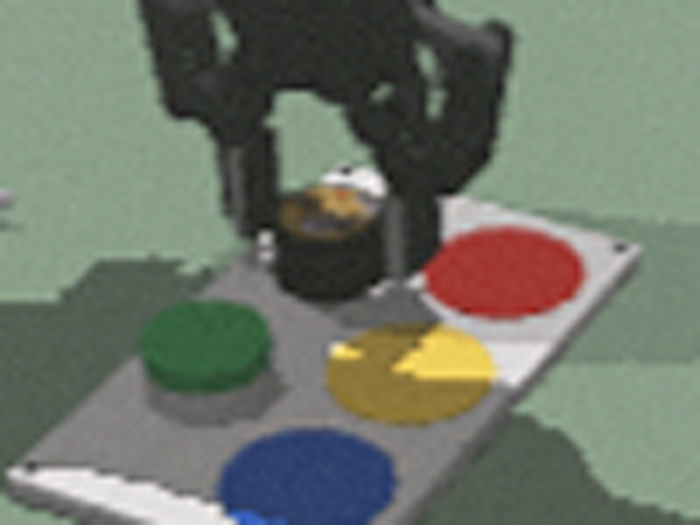

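>>> {"fn": "servo_tool", "kwargs": {"increments": [0,0,3,0,0,0,55,0,0,2,0,0,0,55,0,0,0,0,0,0,30,0,0,0,0,0,0,30,0,0,0,0,0,0,30,0,0,0,0,0,0,30,0,0,0,0,0,0,30,0,0,0,0,0,0,30]}}

```text
clock: 26.55
tcp_pos: [0.5989, 0.0184, 0.0108]
orientation: [3.14, 0.108, -0.0]
contact_force: [-0.2, 0.9, -1.2]
grip_width: 0.0387
```

>>> {"fn": "servo_tool", "kwargs": {"increments": [0,0,-5,0,0,0,30,0,0,-10,0,0,0,30,0,0,-20,0,0,0,30,0,0,-30,0,0,0,30,0,0,-20,0,0,0,30,0,0,0,0,0,0,30,0,0,0,0,0,0,30,0,0,0,0,0,0,30]}}

```text
clock: 27.55
tcp_pos: [0.5981, 0.0183, 0.0947]
orientation: [3.14, 0.108, -0.003]
contact_force: [1.3, 0.4, -0.7]
grip_width: 0.039
```

```bash
python3 - <<'E'
from h import *
to(.459,-.2727,.1,4)
n="side"
p,d=grab_frame(n)
u,v=pix(n,[.58,.03,.05])[0].astype(int); cr=p[v-40:v+35,u-50:u+50]
cv2.imwrite(f"pics/{n}8.png",cv2.resize(cr[:,:,::-1],None,fx=7,fy=7,interpolation=cv2.INTER_CUBIC))
E
```

```text
t27.55 tcp [0.5981 0.0183 0.0947] yaw 3.96 tilt 0.12 w39.0 F[ 1.3  0.4 -0.7]
  shift mm [-158.9  280.7   -5. ] turn [ 0.     0.002 -0.001] shift after turn [-159.1  280.6   -5.3]
```

View pics/side8.png

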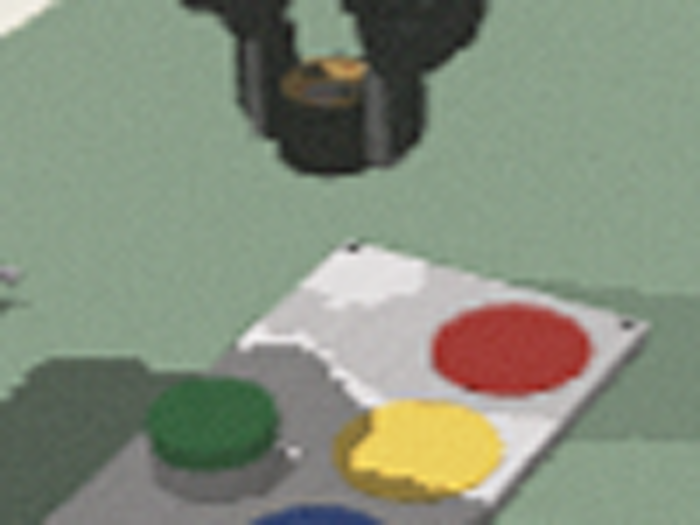

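The movement is held level, clear of the stand. I'll carry it to the block.

>>> {"fn": "servo_tool", "kwargs": {"increments": [-20,35,0,0,0,0,30,-23,41,0,0,0,0,30,-23,41,0,0,0,0,30,-23,41,0,0,0,0,30,-23,41,0,0,0,0,30,-23,41,0,0,0,0,30,-23,40,0,0,0,0,30,0,0,0,0,0,0,30]}}

```text
clock: 28.6
tcp_pos: [0.4577, -0.2759, 0.0949]
orientation: [3.139, 0.097, -0.004]
contact_force: [0.5, 0.1, -0.5]
grip_width: 0.0391
```

```bash
python3 - <<'E'
from h import *
to(.459,-.2727,.0135,4)
E
```

```text
t28.60 tcp [ 0.4577 -0.2759  0.0949] yaw 3.53 tilt 0.16 w39.1 F[ 0.5  0.1 -0.5]
  shift mm [ 1.7 -3.2 81.4] turn [ 0.001  0.003 -0.008] shift after turn [ 1.5 -3.1 81.4]
```

>>> {"fn": "servo_tool", "kwargs": {"increments": [1,-3,0,0,0,-0.008,30,0,0,25,0,0,0,30,0,0,25,0,0,0,30,0,0,15,0,0,0,30,0,0,7,0,0,0,30,0,0,4,0,0,0,30,0,0,0,0,0,0,30,0,0,0,0,0,0,30]}}

```text
clock: 29.6
tcp_pos: [0.4618, -0.269, 0.0204]
orientation: [3.139, 0.121, 0.001]
contact_force: [-0.5, 0.1, -0.6]
grip_width: 0.0392
```

```bash
python3 - <<'E'
from h import *
to(.459,-.2727,.0128,4)
n="side"
p,d=grab_frame(n)
u,v=pix(n,[.459,-.273,.03])[0].astype(int); cr=p[v-40:v+35,u-50:u+50]
cv2.imwrite(f"pics/{n}9.png",cv2.resize(cr[:,:,::-1],None,fx=7,fy=7,interpolation=cv2.INTER_CUBIC))
E
```

```text
t29.60 tcp [ 0.4618 -0.269   0.0204] yaw 4.40 tilt 0.06 w39.2 F[-0.5  0.1 -0.6]
  shift mm [-3.1  3.5  7.6] turn [ 0.001 -0.001  0.007] shift after turn [-3.   3.5  7.6]
```

View pics/side9.png

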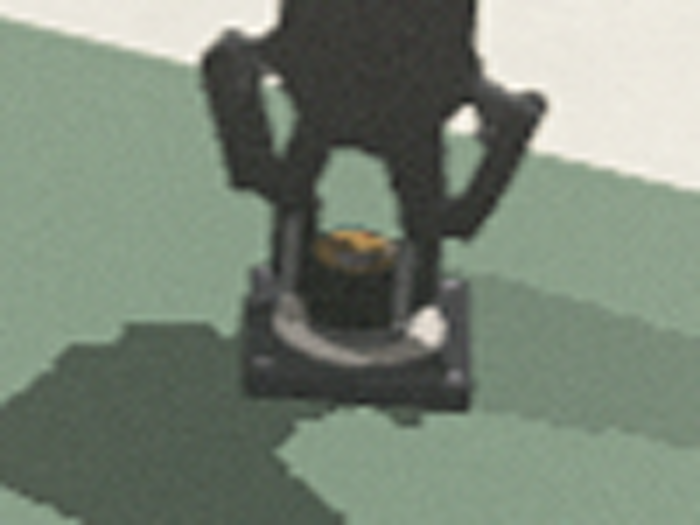

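>>> {"fn": "servo_tool", "kwargs": {"increments": [-3,3,0,0,0,0.006,30,0,0,3,0,0,0,30,0,0,2,0,0,0,30,0,0,1,0,0,0,30,0,0,0.5,0,0,0,30,0,0,0,0,0,0,30,0,0,0,0,0,0,30,0,0,0,0,0,0,30]}}

```text
clock: 30.65
tcp_pos: [0.4587, -0.272, 0.0134]
orientation: [3.14, 0.112, 0.0]
contact_force: [0.7, 0.1, -0.1]
grip_width: 0.0388
```

>>> {"fn": "servo_tool", "kwargs": {"increments": [0,0,0.5,0,0,0,30,0,0,0.5,0,0,0,30,0,0,0,0,0,0,30,0,0,0,0,0,0,60,0,0,0,0,0,0,60,0,0,0,0,0,0,60,0,0,0,0,0,0,60,0,0,0,0,0,0,60]}}

```text
clock: 31.65
tcp_pos: [0.4587, -0.2719, 0.0123]
orientation: [-3.14, -0.111, -0.0]
contact_force: [-0.0, -0.3, -0.5]
grip_width: 0.06
```

>>> {"fn": "servo_tool", "kwargs": {"increments": [0,0,-10,0,0,0,60,0,0,-25,0,0,0,60,0,0,-40,0,0,0,60,0,-20,-40,0,0,0,60,0,-50,-30,0,0,0,60,0,-60,0,0,0,0,60,0,-60,0,0,0,0,60,0,-60,0,0,0,0,60]}}

```text
clock: 32.65
tcp_pos: [0.4408, -0.0209, 0.1583]
orientation: [3.139, 0.111, 0.003]
contact_force: [1.8, 0.9, 0.0]
grip_width: 0.06
```

```bash
python3 - <<'E'
from h import *
to(.439,.312,.18,4)
for n in ("side","top"):
    p,d=grab_frame(n); cv2.imwrite(f"pics/{n}10.png",p[:,:,::-1]); np.savez(f"{n}10.npz",p=p,d=d)
    u,v=pix(n,[.459,-.273,.03])[0].astype(int); cr=p[v-40:v+35,u-50:u+50]
    cv2.imwrite(f"pics/{n}10z.png",cv2.resize(cr[:,:,::-1],None,fx=7,fy=7,interpolation=cv2.INTER_CUBIC))
    if n=='top':
        C=cloud('top',d);Z=C[...,2];m=np.zeros(Z.shape,bool);m[v-20:v+20,u-20:u+20]=1;m&=(Z>.027)&(Z<.05)
        vs,us=np.where(m);print('mov top',m.sum(),plane('top',(us.mean(),vs.mean()),.038))
E
```

```text
t32.65 tcp [ 0.4408 -0.0209  0.1583] yaw 4.05 tilt 0.10 w60.0 F[1.8 0.9 0. ]
  shift mm [  21.8 -332.1  -21.9] turn [ 0.001 -0.002  0.001] shift after turn [  21.5 -332.2  -21.7]
mov top 284 [[ 0.456073   -0.27105802]]
```

View pics/top10z.png

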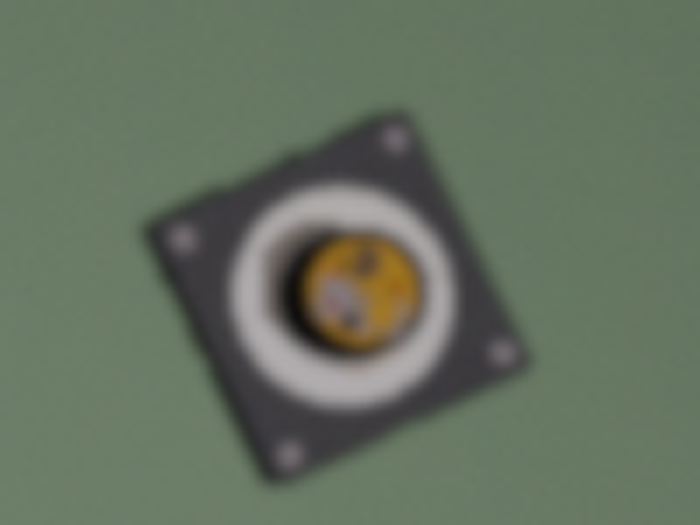

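View pics/side10z.png

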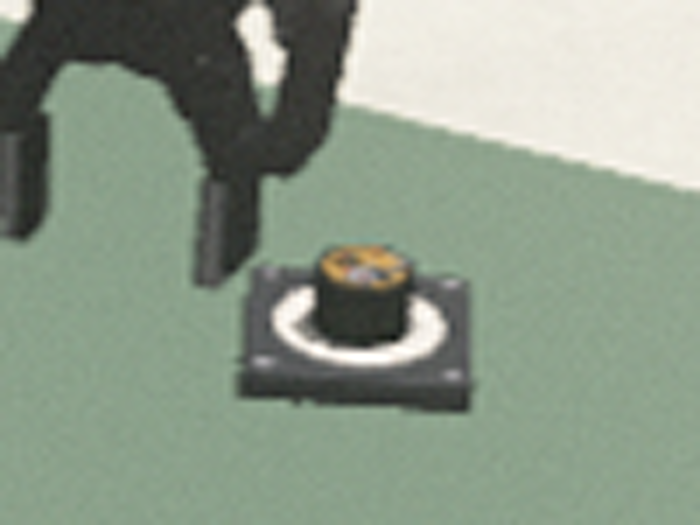

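The movement stands on the white disc, about 3 mm off the middle. Now I'll return the red jar.

>>> {"fn": "servo_tool", "kwargs": {"increments": [3,-40,0,0,0,0,62,3,-50,0,0,0,0,62,3,-50,0,0,0,0,62,3,-50,0,0,0,0,62,3,-50,0,0,0,0,62,3,-50,0,0,0,0,62,3,-42,0,0,0,0,62,0,0,0,0,0,0,62]}}

```text
clock: 33.75
tcp_pos: [0.4376, 0.3138, 0.1581]
orientation: [-3.137, -0.119, -0.001]
contact_force: [0.0, -0.5, 0.4]
grip_width: 0.0621
```

```bash
python3 - <<'E'
from h import *
to(.439,.3118,.044,4)
E
```

```text
t33.75 tcp [0.4376 0.3138 0.1581] yaw 4.36 tilt 0.16 w62.1 F[ 0.  -0.5  0.4]
  shift mm [  1.2   2.4 114.1] turn [-0.003 -0.001  0.006] shift after turn [  1.3   2.1 114.1]
```

>>> {"fn": "servo_tool", "kwargs": {"increments": [1,2,0,0,0,0.005,62,0,0,30,0,0,0,62,0,0,0,0,0,0,62,0,0,30,0,0,0,62,0,0,30,0,0,0,62,0,0,18,0,0,0,62,0,0,6,0,0,0,62,0,0,0,0,0,0,62]}}

```text
clock: 34.75
tcp_pos: [0.4402, 0.3085, 0.0443]
orientation: [-3.139, -0.103, -0.002]
contact_force: [-0.2, 0.1, 1.2]
grip_width: 0.0622
```

```bash
python3 - <<'E'
from h import *
to(.439,.3118,.044,4)
E
```

```text
t34.75 tcp [0.4402 0.3085 0.0443] yaw 3.76 tilt 0.08 w62.2 F[-0.2  0.1  1.2]
  shift mm [-1.  -3.4  0.3] turn [-0.    -0.001 -0.004] shift after turn [-0.9 -3.4  0.3]
```

>>> {"fn": "servo_tool", "kwargs": {"increments": [-1,-3,0,0,0,-0.004,62,0,0,0,0,0,0,62,0,0,0,0,0,0,30,0,0,0,0,0,0,30,0,0,0,0,0,0,30,0,0,0,0,0,0,30,0,0,0,0,0,0,30,0,0,0,0,0,0,30]}}

```text
clock: 35.75
tcp_pos: [0.4405, 0.3135, 0.0462]
orientation: [-3.136, -0.111, -0.009]
contact_force: [-2.0, -1.7, 19.7]
grip_width: 0.0388
```

```bash
python3 - <<'E'
from h import *
to(.549,-.014,.12,4)
E
```

```text
t35.75 tcp [0.4405 0.3135 0.0462] yaw 4.04 tilt 0.38 w38.8 F[-2.  -1.7 19.7]
  shift mm [ 85.6 334.  -74.5] turn [-0.003 -0.006  0.001] shift after turn [ 85.4 334.2 -73.8]
```

>>> {"fn": "servo_tool", "kwargs": {"increments": [0,0,-5,0,0,0,30,0,0,-15,0,0,0,30,0,0,-30,0,0,0,30,0,20,-25,0,0,0,30,0,45,0,0,0,0,30,15,50,0,0,0,0,30,15,50,0,0,0,0,30,15,50,0,0,0,0,30]}}

```text
clock: 36.75
tcp_pos: [0.4984, 0.0981, 0.1189]
orientation: [-3.14, -0.11, -0.0]
contact_force: [0.9, 1.1, -1.1]
grip_width: 0.0393
```

>>> {"fn": "servo_tool", "kwargs": {"increments": [15,50,0,0,0,0,30,15,45,0,0,0,0,30,10,24,0,0,0,0,30,0,0,0,0,0,0,30,0,0,0,0,0,0,30,0,0,20,0,0,0,30,0,0,0,0,0,0,30,0,0,0,0,0,0,30]}}

```text
clock: 37.75
tcp_pos: [0.546, -0.0155, 0.0979]
orientation: [-3.139, -0.112, 0.002]
contact_force: [0.7, 0.1, -0.6]
grip_width: 0.0393
```

```bash
python3 - <<'E'
from h import *
to(.549,-.014,.06,4)
for n in ("side",):
    p,d=grab_frame(n)
    u,v=pix(n,[.549,-.014,.05])[0].astype(int); cr=p[v-60:v+50,u-70:u+70]
    cv2.imwrite(f"pics/{n}11.png",cv2.resize(cr[:,:,::-1],None,fx=5,fy=5,interpolation=cv2.INTER_CUBIC))
E
```

```text
t37.75 tcp [ 0.546  -0.0155  0.0979] yaw 4.07 tilt 0.06 w39.3 F[ 0.7  0.1 -0.6]
  shift mm [ 3.1 -1.3 37.9] turn [-0.     0.001  0.001] shift after turn [ 3.1 -1.3 37.9]
```

View pics/side11.png

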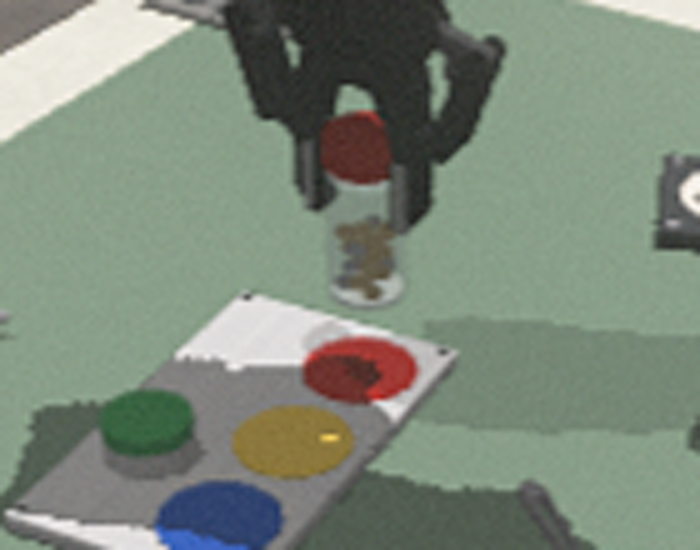

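>>> {"fn": "servo_tool", "kwargs": {"increments": [3,-1,0,0,0,0,30,0,0,20,0,0,0,30,0,0,14,0,0,0,30,0,0,5,0,0,0,30,0,0,2,0,0,0,30,0,0,0,0,0,0,30,0,0,0,0,0,0,30,0,0,0,0,0,0,30]}}

```text
clock: 38.8
tcp_pos: [0.5496, -0.015, 0.0577]
orientation: [3.14, 0.11, 0.001]
contact_force: [-0.1, -0.4, -0.8]
grip_width: 0.0388
```

```bash
python3 - <<'E'
from h import *
to(.549,-.014,.052,4)
for n in ("side",):
    p,d=grab_frame(n)
    u,v=pix(n,[.549,-.014,.05])[0].astype(int); cr=p[v-60:v+50,u-70:u+70]
    cv2.imwrite(f"pics/{n}12.png",cv2.resize(cr[:,:,::-1],None,fx=5,fy=5,interpolation=cv2.INTER_CUBIC))
E
```

```text
t38.80 tcp [ 0.5496 -0.015   0.0577] yaw 4.00 tilt 0.04 w38.8 F[-0.1 -0.4 -0.8]
  shift mm [-0.5 -1.1  5.7] turn [ 0.    -0.001  0.   ] shift after turn [-0.5 -1.1  5.7]
```

View pics/side12.png

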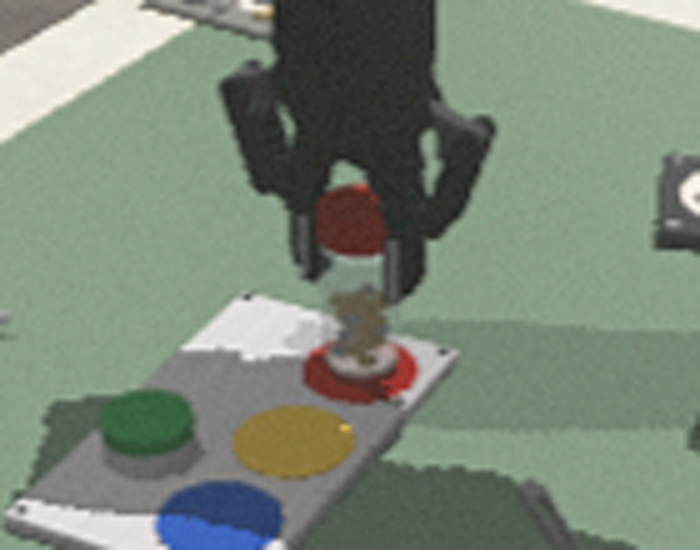

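>>> {"fn": "servo_tool", "kwargs": {"increments": [0,-1,1.5,0,0,0,30,0,0,1.5,0,0,0,30,0,0,1,0,0,0,30,0,0,0,0,0,0,30,0,0,0,0,0,0,30,0,0,0,0,0,0,30,0,0,0,0,0,0,30,0,0,0,0,0,0,30]}}

```text
clock: 39.85
tcp_pos: [0.5493, -0.014, 0.0533]
orientation: [-3.14, -0.11, -0.0]
contact_force: [-0.4, -0.0, -1.1]
grip_width: 0.0393
```

>>> {"fn": "servo_tool", "kwargs": {"increments": [0,0,1,0,0,0,30,0,0,1,0,0,0,30,0,0,0,0,0,0,30,0,0,0,0,0,0,30,0,0,0,0,0,0,30,0,0,0,0,0,0,30,0,0,0,0,0,0,30,0,0,0,0,0,0,30]}}

```text
clock: 40.85
tcp_pos: [0.5494, -0.0141, 0.0531]
orientation: [3.138, 0.11, 0.0]
contact_force: [-7.2, -1.1, 19.2]
grip_width: 0.0393
```

>>> {"fn": "servo_tool", "kwargs": {"increments": [0,0,-1,0,0,0,30,0,0,0,0,0,0,30,0,0,0,0,0,0,64,0,0,0,0,0,0,64,0,0,0,0,0,0,64,0,0,0,0,0,0,64,0,0,0,0,0,0,64,0,0,0,0,0,0,64]}}

```text
clock: 41.85
tcp_pos: [0.5493, -0.014, 0.0523]
orientation: [3.14, 0.11, -0.0]
contact_force: [0.7, 0.6, 0.5]
grip_width: 0.0637
```

>>> {"fn": "servo_tool", "kwargs": {"increments": [0,0,-15,0,0,0,64,0,0,-35,0,0,0,64,0,0,-40,0,0,0,64,0,-25,-20,0,0,0,64,5,-50,0,0,0,0,64,5,-50,0,0,0,0,64,5,-50,0,0,0,0,64,5,-50,0,0,0,0,64]}}

```text
clock: 42.85
tcp_pos: [0.5524, 0.2151, 0.1627]
orientation: [-3.139, -0.112, 0.0]
contact_force: [0.3, -0.1, 0.5]
grip_width: 0.0643
```

```bash
python3 - <<'E'
from h import *
to(.5885,.3215,.16,4)
for n in ("side",):
    p,d=grab_frame(n)
    u,v=pix(n,[.549,-.014,.05])[0].astype(int); cr=p[v-60:v+50,u-70:u+70]
    cv2.imwrite(f"pics/{n}13.png",cv2.resize(cr[:,:,::-1],None,fx=5,fy=5,interpolation=cv2.INTER_CUBIC))
E
```

```text
t42.85 tcp [0.5524 0.2151 0.1627] yaw 4.09 tilt 0.03 w64.3 F[ 0.3 -0.1  0.5]
  shift mm [  43.6 -103.5    2.7] turn [-0.001  0.     0.002] shift after turn [  43.4 -103.6    2.7]
```

View pics/side13.png

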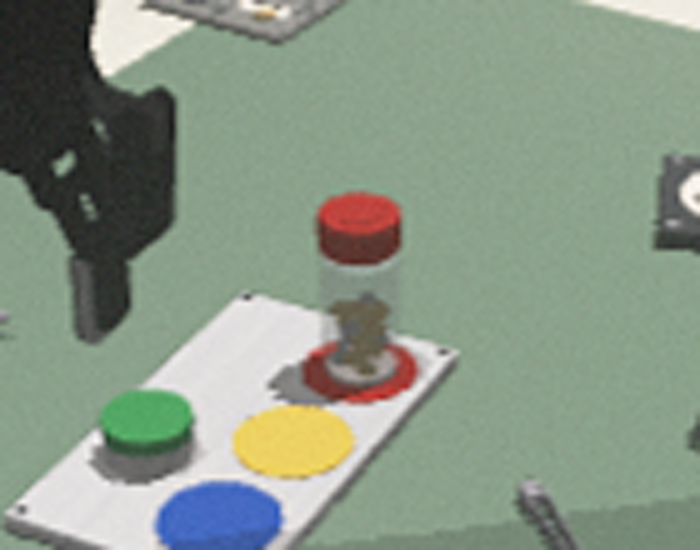

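Red stands centred on its inlay. Yellow is next.

>>> {"fn": "servo_tool", "kwargs": {"increments": [15,-35,0,0,0,0,64,14,-35,0,0,0,0,64,14,-33,0,0,0,0,64,0,0,20,0,0,0,64,0,0,15,0,0,0,64,0,0,0,0,0,0,64,0,0,0,0,0,0,64,0,0,0,0,0,0,64]}}

```text
clock: 43.9
tcp_pos: [0.5896, 0.3173, 0.1281]
orientation: [-3.139, -0.109, -0.002]
contact_force: [-0.8, 1.0, -0.2]
grip_width: 0.0642
```

```bash
python3 - <<'E'
from h import *
to(.5885,.3215,.046,4)
E
```

```text
t43.90 tcp [0.5896 0.3173 0.1281] yaw 3.96 tilt 0.06 w64.2 F[-0.8  1.  -0.2]
  shift mm [-0.9 -4.2 82.1] turn [-0.    -0.001 -0.001] shift after turn [-0.8 -4.2 82.1]
```

>>> {"fn": "servo_tool", "kwargs": {"increments": [-1,-4,10,0,0,0,64,0,0,30,0,0,0,64,0,0,30,0,0,0,64,0,0,10,0,0,0,64,0,0,2,0,0,0,64,0,0,0,0,0,0,64,0,0,0,0,0,0,64,0,0,0,0,0,0,64]}}

```text
clock: 44.9
tcp_pos: [0.5881, 0.3217, 0.0458]
orientation: [-3.139, -0.11, -0.001]
contact_force: [-0.5, 0.4, -0.3]
grip_width: 0.0639
```

>>> {"fn": "servo_tool", "kwargs": {"increments": [0,0,0,0,0,0,30,0,0,0,0,0,0,30,0,0,0,0,0,0,30,0,0,0,0,0,0,30,0,0,0,0,0,0,30,0,0,0,0,0,0,30,0,0,0,0,0,0,30,0,0,0,0,0,0,30]}}

```text
clock: 45.9
tcp_pos: [0.5881, 0.3217, 0.0456]
orientation: [-3.139, -0.11, -0.001]
contact_force: [0.5, -0.1, 5.1]
grip_width: 0.0392
```

```bash
python3 - <<'E'
from h import *
to(.544,.0538,.12,4)
E
```

```text
t45.90 tcp [0.5881 0.3217 0.0456] yaw 4.01 tilt 0.02 w39.2 F[ 0.5 -0.1  5.1]
  shift mm [-62.7 264.1 -74.5] turn [-0. -0.  0.] shift after turn [-62.7 264.1 -74.4]
```

>>> {"fn": "servo_tool", "kwargs": {"increments": [0,0,-5,0,0,0,30,0,0,-15,0,0,0,30,0,0,-30,0,0,0,30,0,20,-25,0,0,0,30,0,45,0,0,0,0,30,-12,50,0,0,0,0,30,-20,50,0,0,0,0,30,-15,50,0,0,0,0,30]}}

```text
clock: 46.9
tcp_pos: [0.5553, 0.1022, 0.121]
orientation: [3.139, 0.11, 0.001]
contact_force: [0.2, -1.5, -1.0]
grip_width: 0.0392
```

>>> {"fn": "servo_tool", "kwargs": {"increments": [-15,35,0,0,0,0,30,0,14,0,0,0,0,30,0,0,0,0,0,0,30,0,0,15,0,0,0,30,0,0,20,0,0,0,30,0,0,10,0,0,0,30,0,0,0,0,0,0,30,0,0,0,0,0,0,30]}}

```text
clock: 47.9
tcp_pos: [0.5447, 0.0542, 0.0754]
orientation: [-3.139, -0.11, -0.0]
contact_force: [0.2, -1.0, -0.8]
grip_width: 0.0393
```

```bash
python3 - <<'E'
from h import *
to(.544,.0538,.0525,4)
E
```

```text
t47.90 tcp [0.5447 0.0542 0.0754] yaw 4.03 tilt 0.02 w39.3 F[ 0.2 -1.  -0.8]
  shift mm [-0.8  0.4 22.9] turn [-0.    -0.     0.001] shift after turn [-0.8  0.4 22.9]
```

>>> {"fn": "servo_tool", "kwargs": {"increments": [0,0,12,0,0,0,30,0,0,6,0,0,0,30,0,0,2,0,0,0,30,0,0,1.5,0,0,0,30,0,0,1,0,0,0,30,0,0,0,0,0,0,30,0,0,0,0,0,0,30,0,0,0,0,0,0,30]}}

```text
clock: 48.9
tcp_pos: [0.5446, 0.0539, 0.0529]
orientation: [3.14, 0.11, 0.0]
contact_force: [0.0, 0.6, -0.9]
grip_width: 0.039
```

>>> {"fn": "servo_tool", "kwargs": {"increments": [0,0,0.6,0,0,0,30,0,0,0,0,0,0,30,0,0,0,0,0,0,30,0,0,0,0,0,0,60,0,0,0,0,0,0,60,0,0,0,0,0,0,60,0,0,0,0,0,0,60,0,0,0,0,0,0,60]}}

```text
clock: 49.9
tcp_pos: [0.5445, 0.0539, 0.0522]
orientation: [-3.14, -0.11, 0.0]
contact_force: [-0.2, 0.4, -0.9]
grip_width: 0.06
```

>>> {"fn": "servo_tool", "kwargs": {"increments": [0,0,-15,0,0,0,60,0,0,-35,0,0,0,60,0,0,-40,0,0,0,60,0,-25,-20,0,0,0,60,-5,-50,0,0,0,0,60,-5,-50,0,0,0,0,60,0,-50,0,0,0,0,60,0,-40,0,0,0,0,60]}}

```text
clock: 50.9
tcp_pos: [0.519, 0.2701, 0.1636]
orientation: [-3.139, -0.112, -0.002]
contact_force: [-0.4, -0.3, 0.1]
grip_width: 0.0598
```

```bash
python3 - <<'E'
from h import *
to(.514,.316,.125,4)
for n in ("side",):
    p,d=grab_frame(n)
    u,v=pix(n,[.549,-.014,.05])[0].astype(int); cr=p[v-60:v+50,u-70:u+70]
    cv2.imwrite(f"pics/{n}14.png",cv2.resize(cr[:,:,::-1],None,fx=5,fy=5,interpolation=cv2.INTER_CUBIC))
E
```

```text
t50.90 tcp [0.519  0.2701 0.1636] yaw 4.09 tilt 0.08 w59.8 F[-0.4 -0.3  0.1]
  shift mm [ -1.8 -46.1  38.6] turn [-0.001 -0.001  0.002] shift after turn [ -1.8 -46.2  38.6]
```

View pics/side14.png

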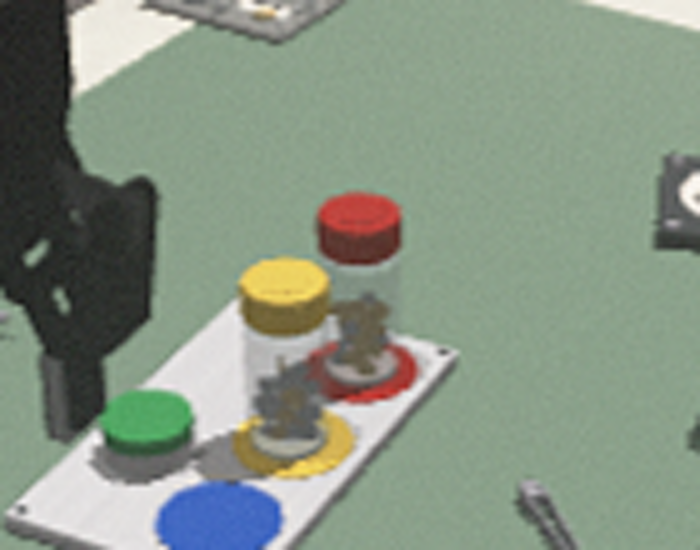

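>>> {"fn": "servo_tool", "kwargs": {"increments": [0,-23,0,0,0,0,64,0,-20,0,0,0,0,64,0,0,15,0,0,0,64,0,0,20,0,0,0,64,0,0,0,0,0,0,64,0,0,0,0,0,0,64,0,0,0,0,0,0,64,0,0,0,0,0,0,64]}}

```text
clock: 51.95
tcp_pos: [0.5168, 0.3106, 0.1277]
orientation: [-3.139, -0.11, -0.001]
contact_force: [0.4, -0.9, 0.1]
grip_width: 0.0641
```

```bash
python3 - <<'E'
from h import *
to(.514,.316,.046,4)
E
```

```text
t51.95 tcp [0.5168 0.3106 0.1277] yaw 4.00 tilt 0.05 w64.1 F[ 0.4 -0.9  0.1]
  shift mm [-2.5 -5.6 81.7] turn [-0.    -0.001 -0.   ] shift after turn [-2.4 -5.6 81.7]
```

>>> {"fn": "servo_tool", "kwargs": {"increments": [-2,-6,10,0,0,0,64,0,0,30,0,0,0,64,0,0,30,0,0,0,64,0,0,10,0,0,0,64,0,0,2,0,0,0,64,0,0,0,0,0,0,64,0,0,0,0,0,0,64,0,0,0,0,0,0,64]}}

```text
clock: 52.95
tcp_pos: [0.5145, 0.3166, 0.0459]
orientation: [-3.139, -0.11, -0.002]
contact_force: [0.0, -0.3, 0.6]
grip_width: 0.0642
```

>>> {"fn": "servo_tool", "kwargs": {"increments": [0,0,0,0,0,0,30,0,0,0,0,0,0,30,0,0,0,0,0,0,30,0,0,0,0,0,0,30,0,0,0,0,0,0,30,0,0,0,0,0,0,30,0,0,0,0,0,0,30,0,0,0,0,0,0,30]}}

```text
clock: 53.95
tcp_pos: [0.5142, 0.3165, 0.0456]
orientation: [-3.14, -0.11, -0.001]
contact_force: [-1.4, -1.8, 5.7]
grip_width: 0.0392
```

```bash
python3 - <<'E'
from h import *
to(.538,.1217,.12,4)
E
```

```text
t53.95 tcp [0.5142 0.3165 0.0456] yaw 4.01 tilt 0.02 w39.2 F[-1.4 -1.8  5.7]
  shift mm [ 10.1 196.  -74.4] turn [-0. -0.  0.] shift after turn [ 10.2 196.  -74.4]
```

>>> {"fn": "servo_tool", "kwargs": {"increments": [0,0,-5,0,0,0,30,0,0,-15,0,0,0,30,0,0,-30,0,0,0,30,0,16,-25,0,0,0,30,3,45,0,0,0,0,30,3,50,0,0,0,0,30,3,50,0,0,0,0,30,1,35,0,0,0,0,30]}}

```text
clock: 54.95
tcp_pos: [0.5381, 0.1187, 0.1209]
orientation: [3.139, 0.106, 0.001]
contact_force: [1.1, 1.4, -1.6]
grip_width: 0.0389
```

>>> {"fn": "servo_tool", "kwargs": {"increments": [0,0,0,0,0,0,30,0,0,0,0,0,0,30,0,0,15,0,0,0,30,0,0,20,0,0,0,30,0,0,10,0,0,0,30,0,0,0,0,0,0,30,0,0,0,0,0,0,30,0,0,0,0,0,0,30]}}

```text
clock: 55.95
tcp_pos: [0.5382, 0.1217, 0.0758]
orientation: [-3.139, -0.11, -0.002]
contact_force: [0.1, -0.8, -1.0]
grip_width: 0.0389
```

```bash
python3 - <<'E'
from h import *
to(.538,.1217,.0525,4)
E
```

```text
t55.95 tcp [0.5382 0.1217 0.0758] yaw 4.01 tilt 0.07 w38.9 F[ 0.1 -0.8 -1. ]
  shift mm [-0.3  0.  23.3] turn [-0.    -0.001  0.   ] shift after turn [-0.2  0.  23.3]
```

>>> {"fn": "servo_tool", "kwargs": {"increments": [0,0,12,0,0,0,30,0,0,6,0,0,0,30,0,0,2,0,0,0,30,0,0,1.5,0,0,0,30,0,0,1,0,0,0,30,0,0,0.7,0,0,0,30,0,0,0,0,0,0,30,0,0,0,0,0,0,30]}}

```text
clock: 56.95
tcp_pos: [0.5379, 0.1217, 0.0525]
orientation: [3.14, 0.11, 0.001]
contact_force: [-2.1, -0.6, 6.5]
grip_width: 0.0389
```

Contact is made, so I release and retreat.

>>> {"fn": "servo_tool", "kwargs": {"increments": [0,0,0,0,0,0,60,0,0,0,0,0,0,60,0,0,0,0,0,0,60,0,0,0,0,0,0,60,0,0,0,0,0,0,60,0,0,-15,0,0,0,60,0,0,-35,0,0,0,60,0,0,-40,0,0,0,60]}}

```text
clock: 57.95
tcp_pos: [0.5375, 0.1216, 0.1436]
orientation: [-3.139, -0.11, 0.001]
contact_force: [0.1, -0.4, 0.4]
grip_width: 0.06
```

>>> {"fn": "servo_tool", "kwargs": {"increments": [0,-25,-20,0,0,0,60,0,-50,0,0,0,0,60,0,-50,0,0,0,0,60,0,-60,0,0,0,0,60,0,-60,0,0,0,0,60,0,-60,0,0,0,0,60,0,0,0,0,0,0,60,0,0,0,0,0,0,60]}}

```text
clock: 58.95
tcp_pos: [0.5165, 0.4256, 0.1625]
orientation: [3.139, 0.111, 0.0]
contact_force: [0.3, -0.4, -0.2]
grip_width: 0.0598
```

```bash
python3 - <<'E'
from h import *
print(get_obs()['tcp_pos'])
for n in ("side","top"):
    p,d=grab_frame(n); cv2.imwrite(f"pics/{n}15.png",p[:,:,::-1]); np.savez(f"{n}15.npz",p=p,d=d)
    if n=='top':
        Z=cloud('top',d)[...,2]; H,S,V=cv2.split(cv2.cvtColor(p,cv2.COLOR_RGB2HSV))
        roi=np.zeros(H.shape,bool);roi[125:200,180:292]=1
        for nm,h,lo,zz in (('blue',(105,130),.09,.1),('yellow',(20,32),.09,.1),('red',(0,6),.09,.1),('green',(55,85),.02,.032)):
            m=roi&(S>150)&(H>=h[0])&(H<=h[1])&(Z>lo);vs,us=np.where(m)
            (x,y),r=cv2.minEnclosingCircle(max(cv2.findContours(m.astype(np.uint8),0,1)[0],key=cv2.contourArea))
            print(nm,plane('top',(x,y),zz).round(4),plane('top',(us.mean(),vs.mean()),zz).round(4),np.median(Z[m]))
        m=np.zeros(Z.shape,bool);m[185:240,355:418]=1;m&=(Z>.027)&(Z<.05);vs,us=np.where(m);print('mov',plane('top',(us.mean(),vs.mean()),.038))
    u,v=pix(n,[.56,.05,.05])[0].astype(int); cr=p[v-60:v+50,u-70:u+70]
    cv2.imwrite(f"pics/{n}15z.png",cv2.resize(cr[:,:,::-1],None,fx=5,fy=5,interpolation=cv2.INTER_CUBIC))
E
```

```text
[0.5164541  0.4255611  0.16246598]
blue [[0.5336 0.1197]] [[0.5342 0.1194]] 0.0998656326235875
yellow [[0.5417 0.0529]] [[0.5417 0.0529]] 0.0999438073568254
red [[ 0.5457 -0.0155]] [[ 0.546  -0.0157]] 0.10024386196603496
green [[0.5924 0.0951]] [[0.5932 0.0947]] 0.03223516363706924
mov [[ 0.45599144 -0.27106523]]
```

View pics/side15z.png

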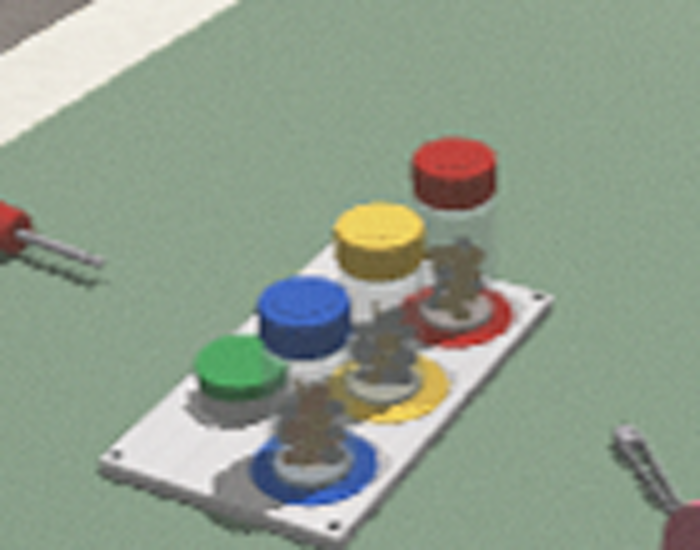

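View pics/top15.png

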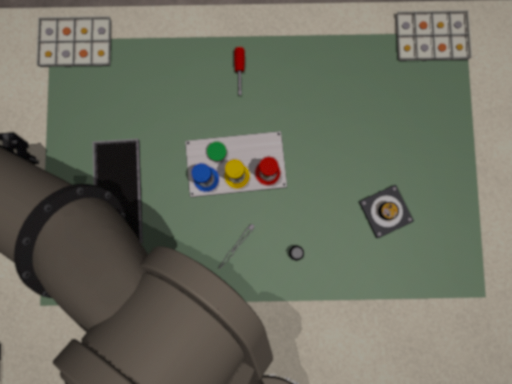

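View pics/side15.png

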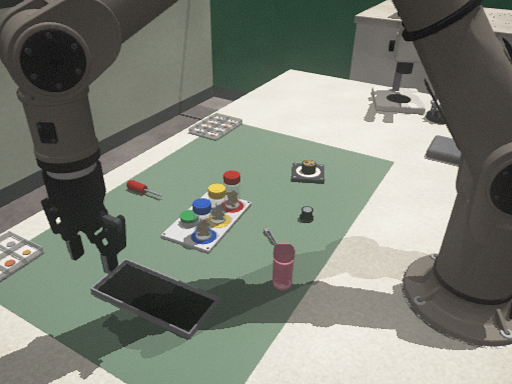

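The side view shows all three jars home and the movement on the block at (308,167). The pink jar at (283,267) hasn't moved, and the arm is clear of everything.

```bash
python3 -c "
from bench import *
print(hand_in(), get_obs()['clock'])"
```

```text
the job is handed in; nothing more can be done
the job is handed in; nothing more can be done
```

I moved the blue, yellow and red jars into the side tray, set the movement on the block, and put each jar back on its own inlay. I then handed the job in, at about 59 s on the clock. `hand_in()` gives no verdict, so the figures below are my last top-camera measurements, against a 12 mm limit for the jars and movement.

| Thing | Offset from target |
|---|---|
| Red jar | about 2 mm |
| Yellow jar | about 1 mm |
| Blue jar | about 3 mm |
| Movement on block | about 3 mm |
| Tin from its start | under 1 mm |

The jar tops read about 0.100 m, which is right for standing on the stand. In the side view all three jars looked upright, the pink look-alike was unmoved and the gripper was clear.

- **Camera bias:** the top camera read about 2 mm below the robot's own TCP in x and y, so I added 1–2 mm to the placing targets.
- **Force on the red jar:** I noticed about 20 N on it twice, once when regrasping it in the tray and once when setting it down. I backed off 1 mm before letting go.

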